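# Set up the handle lathe for the next knife handle

### The arm

A 6-joint arm with a two-finger parallel gripper is mounted at the origin on the work surface. World frame = base frame: x ahead of the robot, y to its left, z up, the work surface at z = 0. Lengths are in mm, angles in rad, forces in N, time in s.
With the tool pointing down it reaches from about 350 to 975 mm from the base axis. Payload 7.1 kg.
Tool frame: the origin (TCP) lies midway between the tips of the shut fingers; the grasp point (between the pads) lies 19 mm behind it; z points along the fingers, y is the line along which they close (so a half turn about z gives the same grasp; the last joint's range is limited). The gripper opens to 88 mm and grips with 3 to 60 N. Pads are 20 mm wide; open, the fingers measure 115 mm over their backs; the gripper's body (75 mm by 178 mm) begins 61 mm behind the grasp point.
Start: joints at [-1.356, 0.423, 1.63, -0, 1.089, -0.019], TCP at [144.817, -607.974, 222.675] pointing down, gripper open.
Joint ranges: [-3, 3], [-0.9, 2.11], [0.09, 2.58], [-1.31, 4.45], [0.11, 2.69], [-2.54, 2.54]. Speed limits (rad/s): [2.39, 2.39, 3.01, 3.14, 3.14, 3.14].

### API

Orientations are given as a rotation vector (axis times angle).
In Python, from workcell import ctrl gives the robot as it stands. The module is installed in compiled form; this text tells all that it offers.
- The arm moves only by the tool apply_moves, never from a script. Its argument "targets" is a list of rows, each a list of 3 entries, a list of its own where there are three numbers: the opening, from -1 (shut) to 1 (fully open), then the shift along the tool's x, y, z normalised to -1 to 1, where 1 is 5 cm, then the turn, a rotation vector about the tool's x, y, z normalised to -1 to 1, where 1 is 90 degrees. In form: [[jaw, [x, y, z], [wx, wy, wz]], ...]. A call has 1 to 8 rows; each row shifts and turns the commanded pose from where the row before left it, along the tool's axes as they then stand; what a row does not reach is not made up. A row lasts 1/8 s, in which the tool goes at most 62.5 mm and 10.7 degrees, less where a joint would pass 70% of its speed; a pose out of reach is approached as far as the arm can. A call with a number of a shift or a turn outside -1 to 1 is refused whole. A call with a gripper value outside its range is refused whole. The fingers move at their own pace and stop on an object; the grip force is fixed at half the most. Time passes only in rows, so rows that do not move let the fingers close. It gives the time, the measured TCP pose, the force, the opening and the grip force at its end, in the units of the state.
- ctrl.get_obs(): the state, without advancing time (a new reading comes with each control period).
- ctrl.get_image(name): name is "scene" or "top" or "wrist"; returns a dict with "pixels" (400x640x3 uint8, blue, green, red), "camera_matrix" (3x3 intrinsics, pixels), "view" (4x4, takes a point from world to camera coordinates); the wrist camera has in their place "hand_eye" (4x4, takes a point from camera to tool coordinates, whose origin is the TCP and whose axes are the flange's). Camera axes: x right, y down, z forward; pixel columns grow to the right and rows downward; lengths in mm; the calibration is good to about 2 mm. A picture is of the moment at which its call begins: read the wrist's pose just before it. There is no depth.
- ctrl.close_job(): hands the job in; it is judged then, once.
Trained networks look in the newest picture that a camera, given by its name, has taken for a name from the list of things; names that differ only in an ending like _2 or _b are one class to them, and where a whole thing is asked for, a point or a joint stands for the part that bears it (a point fixed in the world has none). Each returns a list of dicts, best first, with "score" (0 to 1); they miss things now and then, are a little off and sometimes report something else, mostly with a low value. They report only what shows in the picture. A call takes as long as a camera call. They do not tell look-alikes from the thing itself.
- ctrl.masks_of(label, camera): "region" (400x640 bool, what is visible of it) and "bbox" ([left, top, right, bottom] in pixels, round what is visible of it).
- ctrl.pinpoint(label, camera): "xy" ([column, row] in pixels: a listed point, or the origin of a listed thing).
The state is a dict: "t": time; "qpos": joint angles; "qvel": joint speeds; "joint_torque": joint torques, N m; "ee_pos": TCP position; "orientation": TCP orientation; "ft_force": force on the tool from outside, world axes, zero at the start; "moment": the same for the moment, N m; "width": finger opening in mm; "grasp_force": force on a finger pad.
Only numpy, scipy, OpenCV 4.12 (cv2) and the standard library are available. Lean on these libraries where they do the work, as an engineer would, in place of code of your own. Each camera call takes 0.05 s, during which the arm holds its last target. There are 200 camera calls.

### The job

Set up the lathe for the next knife handle: lay every finished octagonal handle from the bench in the tray, slide the tailstock back, lay the square dark walnut blank in the cradle and push the tailstock up until the blank is held firmly on both centres, their points fully home in its end holes. Only when the handles are away and the blank is held, press the jog pedal right down to its stop, keep it there for a good second and let it come up again. Keep off the pedal until then, and leave the other things on the bench where they are.

Things in the scene. Friction and masses are not known exactly. Their poses are not given: they have to be found in the camera images.
- blank: Square dark walnut turning blank, 150 mm long along its x, 28 x 28 mm section, about 80 g; origin at its middle (14 mm above what it lies on). In each end is a square centre hole 13 mm wide and 18 mm deep. Either end may go to the headstock, any face up. Starts lying on the bench among the handles
- handle1: Finished octagonal knife handle, pale wood with a black collar at its +x end; 118 mm long along its x, 24 mm across flats, 55 g; origin at its middle, 12 mm above what it lies on. 2 to 4 of the four are present (absent: None), lying between robot and lathe, roughly lengthways to x
- handle2: Finished octagonal knife handle, mid-brown wood with a brass collar at its +x end; 118 mm long along its x, 24 mm across flats, 55 g; origin at its middle, 12 mm above what it lies on. 2 to 4 of the four are present (absent: None), lying between robot and lathe, roughly lengthways to x
- handle3: Finished octagonal knife handle, red-brown wood with a black collar at its +x end; 118 mm long along its x, 24 mm across flats, 55 g; origin at its middle, 12 mm above what it lies on. 2 to 4 of the four are present (absent: None), lying between robot and lathe, roughly lengthways to x
- handle4: Finished octagonal knife handle, pale wood with a brass collar at its +x end; 118 mm long along its x, 24 mm across flats, 55 g; origin at its middle, 12 mm above what it lies on. 2 to 4 of the four are present (absent: None), lying between robot and lathe, roughly lengthways to x
- lathe: Small green wood lathe bolted down. Its y runs along the bed (80 mm wide, top 62 mm high, y -310 to +290 mm); x points across it, away from the robot. Headstock (90 mm wide, 195 mm tall) at y = 110 to 260 mm, motor behind it, tailstock on the -y side. Origin on the bench under the middle of the cradle. The line of centres runs along y at x = 0, 135 mm above the bench
- head_tip (a point): Point of the headstock's fixed steel centre, on the line of centres at lathe y = +65.5 mm, pointing to -y. Both centres are cones with a 2 mm wide blunt tip, widening to 24 mm at 19 mm behind it; fully home in the blank's hole, the tip stands 9.5 mm inside the blank's end face
- tail_tip (a point): Point of the tailstock's steel centre, on the line of centres, pointing to +y; it moves with the tailstock
- tailstock (a joint): Slide of the tailstock along the bed, m: 0 at its stop farthest from the headstock (tip at lathe y = -135 mm), growing towards the headstock, at most 0.112. About 6 N of friction; it stays where left. Starts at 0.08 to 0.112, too close to let the blank in; with the blank fully home on both centres it reads about 0.0695
- tail_grip (a point): Where to grip the tailstock from above: middle of its upright green casting, 20 mm below the casting's flat top (top 176 mm above the bench). The casting is 44 mm wide across the bed and 60 mm along it; this point lies 85 mm behind the tail tip
- cradle (a point): Middle of the loading cradle, level with the floor (119 mm up) of its two U saddles, which stand 45 mm either side along the bed (10 mm thick, 33 mm wide inside, prongs 20 mm high; free for fingers between). A blank in them lies 2 mm under the line of centres, which lift it. Lay it about 12 mm to the tailstock side, clear of the head tip: the tailstock pushes it along and home
- tray: Fixed blue open tray for finished handles, 170 (its x) x 210 (its y) x 35 mm high, walls and floor 5 mm; origin at the centre of its underside. It stands at one side in front of the lathe, the pedal at the other: which is where changes
- pedal (a joint): Angle of the jog pedal's tread, rad: 0 up (held by its spring), 0.20 fully down on its stop. It springs back by itself when let go
- pedal_pad (a point): Press point on the black rubber tread of the jog pedal (yellow base 160 x 120 mm, screwed down; tread 95 mm wide, 130 mm long, hinged on its far edge). It lies on the tread's centre line, 105 mm from the hinge, 23 mm from the free front edge, about 64 mm above the bench when up, 43 mm when fully down; about 3 N there starts it, 7 N holds it down
- oil_bottle: Yellow plastic oil bottle with a red cap, 52 mm across, 130 mm tall, standing beyond the lathe; not to be disturbed
- wax_jar: Amber glass wax jar with a steel cap, 70 mm across, 60 mm tall, standing beyond the lathe; not to be disturbed
- cork_block: Cork sanding block 110 x 60 x 35 mm, lying in front at the left; not to be disturbed
- gouge: Turning gouge with a pale wooden handle and a thin steel shank, 260 mm long, lying in front at the right; not to be disturbed
- tool_rest: The lathe's dark steel tool rest, taken off: a 160 x 30 x 12 mm bar with a short stem, lying to the left of the headstock; not to be disturbed
- mallet: Small wooden mallet, 260 mm long, lying at the right; not to be disturbed
- offcut: Pale offcut of plain square wood 100 x 28 x 28 mm with no holes in its ends, lying among the handles; origin at the centre of its underside; not to be disturbed
Not all that is in view belongs to the job. What is shaped like the handle3 but blue is not meant. Leave any blue look-alike of the handle1 alone.

How it is judged:
By the outcome, as a careful person would: the job done as asked, in the order asked, and still so for the second after the job is handed in, with the robot touching nothing.
Of handle1, handle2, handle3, handle4 only 2 to 4 are there at a start; the rules pass over those that are not, and their reading is None.
At some moment in a run one of handle1, handle2, handle3, handle4 may be knocked a few centimetres aside while the robot is not near it.
Once in a run the grip may slacken for a moment while it holds something.
It also fails if it takes over 210 s, if anything falls off the work surface, if the arm or the gripper's body presses on something with over 40 N, if the wrist force passes 120 N, or if a joint passes its speed limit or range.

## Working session

There is one attempt and no reset: what is moved stays moved. The work goes in short steps, Python scripts to look and compute and a tool call to move; the robot and the scene stay as the last step left them, time stands still between calls to the robot, and variables do not carry over. Pictures are saved under pics/ and viewed, at most 14 in all, crops included, and the job is handed in when it is done.

Besides the shell and the picture viewer there is one more tool, called after "Request:" as name(argument=value, ...) on one line, values as JSON. apply_moves: Moves the arm, as the interface text tells. Scaled input: -1 to 1 covers 5 cm each way for a shift and 90 degrees each way for a turn. Its arguments: {"type":"object","properties":{"targets":{"type":"array"}},"required":["targets"]}

```bash
mkdir -p pics; cat > h.py <<'E'
import numpy as np, cv2
from scipy.spatial.transform import Rotation as R
from workcell import ctrl
np.set_printoptions(precision=3,suppress=True)
def cam(n):
    o=ctrl.get_obs(); im=ctrl.get_image(n); K=np.array(im["camera_matrix"])
    if "view" in im: V=np.array(im["view"])
    else:
        T=np.eye(4);T[:3,:3]=R.from_rotvec(o["orientation"]).as_matrix();T[:3,3]=o["ee_pos"]
        V=np.linalg.inv(T@np.array(im["hand_eye"]))
    return np.array(im["pixels"]),K,V
def ray(K,V,uv,z):
    d=V[:3,:3].T@np.linalg.inv(K)@np.array([uv[0],uv[1],1.]); c=-V[:3,:3].T@V[:3,3]
    return c+d*(z-c[2])/d[2]
def proj(K,V,p):
    q=K@(V[:3,:3]@np.array(p,float)+V[:3,3]); return q[:2]/q[2]
def axis(mask,K,V,z):
    c=max(cv2.findContours(mask.astype(np.uint8),0,2)[0],key=cv2.contourArea)[:,0]
    w=np.array([ray(K,V,p,z)[:2] for p in c],np.float32)
    (cx,cy),(a,b),t=cv2.minAreaRect(w)
    if a<b: a,b,t=b,a,t+90
    return np.array([cx,cy]),a,b,(t+90)%180-90
E
python3 - <<'E'
from h import *
o=ctrl.get_obs();print(o)
for n in("top","scene"):
    px,K,V=cam(n);cv2.imwrite(f"pics/{n}0.png",px);print(n,K,V)
    for l in["blank","handle1","handle2","handle3","handle4","offcut","tray","lathe","tailstock","pedal"]:
        for r in ctrl.masks_of(l,n)[:3]:
            c,a,b,t=axis(r["region"],K,V,20); print(n,l,round(r["score"],2),r["bbox"],c,round(a),round(b),round(t))
    for l,z in[("head_tip",135),("tail_tip",135),("tail_grip",156),("cradle",119),("pedal_pad",64),("lathe",0),("tray",0)]:
        for r in ctrl.pinpoint(l,n)[:2]: print(n,l,round(r["score"],2),r["xy"],ray(K,V,r["xy"],z))
E
```

```text
{'t': 0.0, 'qpos': array([-1.356,  0.424,  1.631,  0.   ,  1.089, -0.019]), 'qvel': array([-0.001,  0.001, -0.003, -0.001,  0.   , -0.   ]), 'joint_torque': array([  0.003, -54.462, -27.367,   0.064,   0.023,  -0.   ]), 'ee_pos': array([ 144.717, -607.443,  221.924]), 'orientation': array([-3.119, -0.366,  0.   ]), 'ft_force': array([0.735, 0.458, 0.039]), 'moment': array([ 0.026, -0.02 , -0.013]), 'grasp_force': 0.0, 'width': 87.97457767153313}
top [[466.251   0.    327.712]
 [  0.    466.251 188.946]
 [  0.      0.      1.   ]] [[  -0.001   -1.      -0.025   -0.1  ]
 [  -0.999    0.002   -0.05   533.884]
 [   0.05     0.025   -0.998 1379.556]
 [   0.       0.       0.       1.   ]]
top blank 0.81 [358.2, 185.6, 377.5, 236.8] [ 477.092 -114.651] 153 33 9
top handle1 0.89 [161.5, 267.5, 202.2, 283.7] [278.07  426.905] 125 27 77
top handle1 0.88 [393.2, 194.1, 406.6, 234.3] [ 464.173 -200.02 ] 121 28 11
top handle1 0.84 [499.6, 180.1, 510.5, 223.1] [ 495.873 -525.274] 116 27 -10
top handle2 0.89 [161.5, 267.5, 202.2, 283.7] [278.07  426.905] 125 27 77
top handle2 0.88 [393.2, 194.1, 4
[... 3295 characters left out ...]
6.5] [ 427.505 -354.765] 151 100 -5
scene head_tip 0.67 [373.6, 187.2] [675.074 123.091 135.   ]
scene tail_tip 0.58 [357.2, 198.1] [657.673  34.384 135.   ]
scene tail_grip 0.8 [345.8, 204.2] [654.567 -40.163 156.   ]
scene tail_grip 0.32 [272.6, 240.9] [ 560.821 -319.599  156.   ]
scene cradle 0.8 [366.9, 195.5] [669.665  85.334 119.   ]
scene pedal_pad 0.83 [227.3, 253.2] [ 411.815 -372.249   64.   ]
scene pedal_pad 0.25 [404.2, 167.5] [675.119 399.99   64.   ]
scene lathe 0.7 [358.5, 222.5] [656.163  63.654   0.   ]
scene lathe 0.31 [357.5, 199.1] [583.513 183.615   0.   ]
scene tray 0.91 [358.2, 166.8] [474.237 381.424   0.   ]
scene tray 0.46 [228.5, 254.3] [ 369.665 -329.398    0.   ]
```

```bash
python3 - <<'E'
from h import *
px=cv2.imread("pics/top0.png");cv2.imwrite("pics/top0c.png",cv2.resize(px[80:300,140:540],(800,440),interpolation=cv2.INTER_CUBIC))
px,K,V=cam("top")
for r in ctrl.masks_of("handle1","top"):
    c,a,b,t=axis(r["region"],K,V,20); print(round(r["score"],2),r["bbox"],c,round(a),round(b),round(t))
E
```

```text
0.87 [340.6, 187.8, 348.7, 230.0] [478.385 -44.495] 116 24 4
0.87 [394.0, 195.0, 405.1, 231.0] [ 465.113 -198.812] 114 23 10
0.7 [498.1, 179.4, 511.6, 222.9] [ 494.226 -524.706] 120 28 -9
0.65 [264.9, 252.1, 301.0, 268.5] [325.169 135.773] 118 25 85
0.55 [160.1, 269.2, 202.0, 284.1] [277.685 427.728] 124 26 76
0.54 [256.4, 190.9, 269.6, 232.1] [474.19  192.821] 120 29 7
```

View pics/top0c.png

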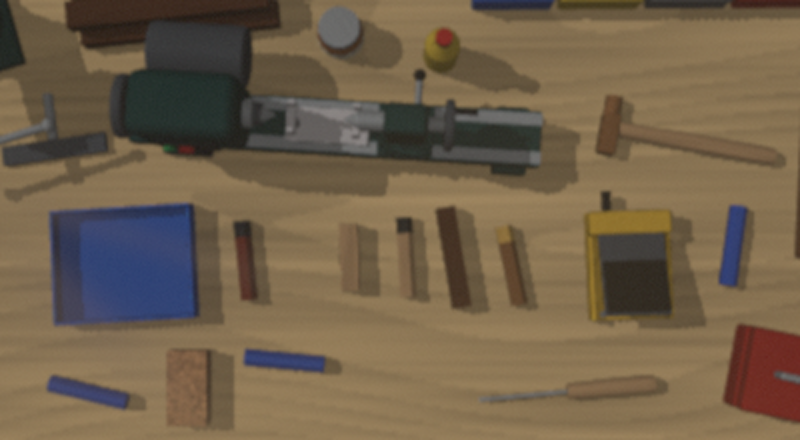

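The view shows three handles: red-brown with a black collar at crop (245,260), pale with a black collar at (405,258) and mid-brown with a brass collar at (510,265). Handle4 isn't there. The blank is at (453,257), the offcut at (350,257), the tray on the left and the pedal on the right. The three blue look-alikes are at (733,245), (285,360) and (88,390).

```bash
cat >> h.py <<'E'
def go(x,y,z,yaw=None,o=None):
    """print shift (tool axes, after the turn) in units of 50mm, and turn about tool z in units of 90 deg"""
    o=o or ctrl.get_obs(); Rm=R.from_rotvec(o["orientation"]).as_matrix()
    y0=np.degrees(np.arctan2(Rm[1,0],Rm[0,0])); yaw=y0 if yaw is None else yaw
    dt=-(yaw-y0); R2=Rm@R.from_rotvec([0,0,np.radians(dt)]).as_matrix()
    s=R2.T@(np.array([x,y,z])-o["ee_pos"])/50
    print("yaw0 %.1f turn %.3f shift"%(y0,dt/90),s.round(3),"tilt",Rm[:,2].round(3))
    return s
E
python3 - <<'E'
from h import *
go(465,-199,160,10.5)
E
```

```text
yaw0 13.4 turn 0.032 shift [ 7.787 -6.875  1.254] tilt [ 0. -0. -1.]
```

Request:
apply_moves(targets=[[0.14, [0, 0, 0], [0, 0, 0.032]], [0.14, [0.78, -0.69, 0], [0, 0, 0]], [0.14, [0.78, -0.69, 0], [0, 0, 0]], [0.14, [0.78, -0.69, 0], [0, 0, 0]], [0.14, [0.78, -0.69, 0], [0, 0, 0]], [0.14, [0.78, -0.69, 0], [0, 0, 0]], [0.14, [0.78, -0.69, 0], [0, 0, 0]], [0.14, [0.78, -0.69, 0], [0, 0, 0]]])

```text
t: 2.9
ee_pos: [370.1, -319.4, 222.9]
orientation: [3.128, 0.288, 0.001]
ft_force: [0.5, -0.3, -1.1]
width: 50.4
grasp_force: 0.0
```

Request:
apply_moves(targets=[[0.14, [0.78, -0.69, 0], [0, 0, 0]], [0.14, [0.78, -0.69, 0], [0, 0, 0]], [0.14, [0.78, -0.69, 0], [0, 0, 0]], [0.14, [0, 0, 0], [0, 0, 0]]])

```text
t: 3.4
ee_pos: [467.1, -195.3, 222.8]
orientation: [3.128, 0.295, 0.001]
ft_force: [-0.3, -0.8, -0.7]
width: 50.3
grasp_force: 0.0
```

```bash
cat >> h.py <<'E'
def look(cams=("wrist","top"),labels=("handle1","blank"),z=20):
    for n in cams:
        px,K,V=cam(n)
        for l in labels:
            for r in ctrl.masks_of(l,n):
                if r["score"]>.3 and r["region"].sum()>20:
                    c,a,b,t=axis(r["region"],K,V,z); m=px[r["region"]].mean(0)
                    print(n,l,round(r["score"],2),np.round(r["bbox"]).astype(int),c.round(1),"L%.0f W%.0f ang %.1f"%(a,b,t),"bgr",m.round(0))
    return px,K,V
E
python3 - <<'E'
from h import *
px,K,V=look(("top","wrist")); cv2.imwrite("pics/w1.png",px)
o=ctrl.get_obs();print(o["ee_pos"],o["width"])
E
```

```text
top handle1 0.86 [265 253 300 266] [325.6 137.2] L120 W26 ang 85.0 bgr [102.  69.  65.]
top handle1 0.79 [256 190 268 232] [471.6 193.8] L114 W26 ang 5.1 bgr [43. 53. 76.]
top handle1 0.67 [499 180 513 224] [ 494.4 -524.9] L120 W30 ang -7.8 bgr [105.  66.  59.]
top handle1 0.43 [391 195 404 232] [ 513.7 -187. ] L15 W15 ang -0.4 bgr [ 63. 107. 134.]
top handle1 0.31 [194  89 411 165] [717.8  75.9] L649 W201 ang 86.3 bgr [59. 62. 60.]
top blank 0.88 [356 186 375 235] [ 477.6 -112.8] L150 W31 ang 7.8 bgr [41. 56. 74.]
wrist handle1 0.95 [542 152 614 248] [ 494.9 -523.5] L119 W32 ang -9.4 bgr [157.  79.  42.]
wrist handle1 0.86 [  2 215 103 257] [328.3 125.3] L129 W33 ang 84.7 bgr [128.  67.  37.]
wrist handle1 0.71 [187  93 210 193] [477. -51.] L120 W28 ang 3.8 bgr [ 66.  92. 113.]
wrist handle1 0.7 [310 128 335 226] [ 464.9 -203.6] L120 W26 ang 11.2 bgr [ 56.  95. 130.]
wrist handle1 0.58 [  0  69  18 163] [468.3 168.4] L109 W19 ang -5.0 bgr [17. 27. 53.]
wrist blank 0.73 [233  91 270 218] [ 476.3 -118.2] L153 W36 ang 9.3 bgr [31. 48. 74.]
wrist blank 0.54 [173   0 399  68] [ 614.6 -136.7] L241 W66 ang -79.5 bgr [67. 70. 59.]
wrist blank 0.54 [418 164 512 258] [ 452.7 -390.1] L127 W109 ang 10.5 bgr [48. 49. 47.]
[ 464.645 -198.535  222.699] 50.31347732564142
```

View pics/w1.png

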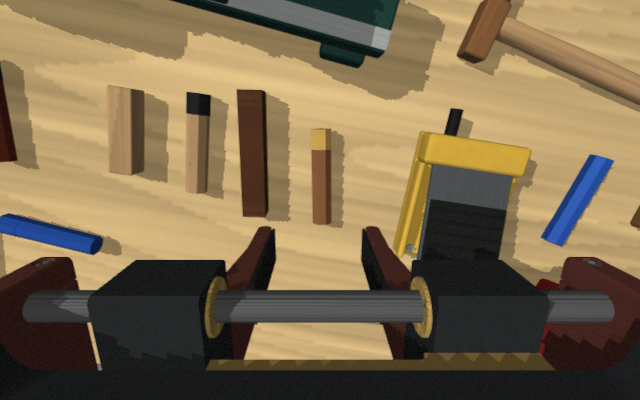

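The wrist view shows handle2 at (321,178), right under the gripper, with the blank at (252,155), handle1 at (198,143) and the offcut at (126,130). I'll go down and grip handle2.

Request:
apply_moves(targets=[[0.14, [0, 0.06, 0.87], [0, 0, 0]], [0.14, [0, 0, 0.87], [0, 0, 0]], [0.14, [0, 0, 0.87], [0, 0, 0]], [0.14, [0, 0, 0.87], [0, 0, 0]], [0.14, [0, 0, 0.43], [0, 0, 0]], [0.14, [0, 0, 0.43], [0, 0, 0]], [-1, [0, 0, 0], [0, 0, 0]], [-1, [0, 0, 0], [0, 0, 0]]])

```text
t: 4.7
ee_pos: [466.0, -201.2, 6.3]
orientation: [3.128, 0.286, 0.001]
ft_force: [-0.6, 0.1, 0.3]
width: 33.5
grasp_force: 0.0
```

Request:
apply_moves(targets=[[-1, [0, 0, 0], [0, 0, 0]], [-1, [0, 0, 0], [0, 0, 0]], [-1, [0, 0, -0.5], [0, 0, 0]], [-1, [0, 0, -0.8], [0, 0, 0]], [-1, [0, 0, -0.8], [0, 0, 0]], [-1, [0, 0, -0.4], [0, 0, 0]], [-1, [0, 0, 0], [0, 0, 0]]])

```text
t: 5.58
ee_pos: [466.9, -200.9, 132.4]
orientation: [3.126, 0.288, 0.005]
ft_force: [-0.2, 0.2, -0.8]
width: 23.8
grasp_force: 29.9
```

```bash
python3 - <<'E'
from h import *
px,K,V=look(("top","wrist"),("tray",),5);cv2.imwrite("pics/w2.png",px)
m=max(ctrl.masks_of("tray","scene") or [{"score":0}],key=lambda r:r["score"])
o=ctrl.get_obs();print(o["ee_pos"],o["width"],o["grasp_force"])
# tray rim outline in top at z=35: blue threshold
px,K,V=cam("top");h=cv2.cvtColor(px,cv2.COLOR_BGR2HSV)
mk=cv2.inRange(h,(100,110,40),(130,255,255));mk[:,:150]=0;mk[:165]=0;mk[250:]=0;mk[:,260:]=0
print(axis(mk,K,V,35))
go(465,330,130,4)
E
```

```text
top tray 0.97 [165 180 237 238] [468.3 380.1] L224 W174 ang -86.6 bgr [107.  69.  58.]
top tray 0.64 [404 230 411 237] [ 409.8 -228. ] L24 W15 ang 90.0 bgr [44. 59. 75.]
wrist tray 0.5 [203  81 249 252] [ 472.3 -114.5] L163 W37 ang 9.4 bgr [30. 46. 73.]
[ 465.106 -200.179  129.536] 23.536532838362184 29.949234144296497
(array([466.927, 360.886]), 182.96995544433594, 163.5419921875, -86.98609399795532)
yaw0 10.5 turn 0.072 shift [  0.736 -10.579   0.001] tilt [-0.002  0.001 -1.   ]
```

Request:
apply_moves(targets=[[-1, [0, 0, 0], [0, 0, 0.08]], [-1, [0.06, -0.97, 0], [0, 0, 0]], [-1, [0.06, -0.97, 0], [0, 0, 0]], [-1, [0.06, -0.97, 0], [0, 0, 0]], [-1, [0.06, -0.97, 0], [0, 0, 0]], [-1, [0.06, -0.97, 0], [0, 0, 0]], [-1, [0.06, -0.97, 0], [0, 0, 0]], [-1, [0.06, -0.97, 0], [0, 0, 0]]])

```text
t: 6.88
ee_pos: [466.7, 141.1, 130.0]
orientation: [3.14, 0.091, -0.002]
ft_force: [0.6, -0.2, -1.6]
width: 24.1
grasp_force: 29.9
```

Request:
apply_moves(targets=[[-1, [0.06, -0.97, 0], [0, 0, 0]], [-1, [0.06, -0.97, 0], [0, 0, 0]], [-1, [0.06, -0.97, 0], [0, 0, 0]], [-1, [0.06, -0.97, 0], [0, 0, 0]], [-1, [0.06, -0.97, 0], [0, 0, 0]], [-1, [0.06, -0.97, 0], [0, 0, 0]], [-1, [0, 0, 0], [0, 0, 0]]])

```text
t: 7.75
ee_pos: [467.9, 434.0, 129.6]
orientation: [-3.14, -0.096, -0.0]
ft_force: [0.4, -0.9, -1.0]
width: 23.9
grasp_force: 29.9
```

```bash
python3 - <<'E'
from h import *
go(467,433,15,3.3)
px,K,V=cam("wrist");cv2.imwrite("pics/w3.png",px)
o=ctrl.get_obs();print(o["ee_pos"],o["width"],o["grasp_force"])
E
```

```text
yaw0 3.5 turn 0.002 shift [-0.018  0.021  2.293] tilt [ 0.  0. -1.]
[467.553 431.911 129.386] 23.817117120742918 29.949472909793258
```

View pics/w3.png

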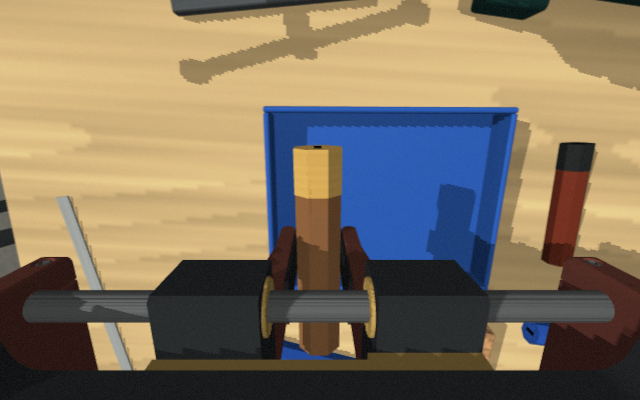

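The wrist view shows handle2 in the grip at (318,230), over the tray's left half, well inside its walls. I'll lower it and let go.

Request:
apply_moves(targets=[[-1, [0, 0, 0.7], [0, 0, 0]], [-1, [0, 0, 0.7], [0, 0, 0]], [-1, [0, 0, 0.5], [0, 0, 0]], [-1, [0, 0, 0.3], [0, 0, 0]], [-1, [0, 0, 0.14], [0, 0, 0]], [-1, [0, 0, 0], [0, 0, 0]], [-0.18, [0, 0, 0], [0, 0, 0]], [-0.18, [0, 0, 0], [0, 0, 0]]])

```text
t: 8.8
ee_pos: [468.8, 431.6, 14.6]
orientation: [-3.139, -0.091, -0.002]
ft_force: [-0.1, -1.3, -0.2]
width: 35.7
grasp_force: 0.0
```

Request:
apply_moves(targets=[[-0.18, [0, 0, 0], [0, 0, 0]], [-0.18, [0, 0, -0.5], [0, 0, 0]], [-0.18, [0, 0, -0.9], [0, 0, 0]], [-0.18, [0, 0, -0.9], [0, 0, 0]], [0.14, [0, 0.96, -0.2], [0, 0, 0]], [0.14, [0, 0.96, -0.2], [0, 0, 0]], [0.14, [0, 0.96, -0.2], [0, 0, 0]], [0.14, [0, 0.96, -0.2], [0, 0, 0]]])

```text
t: 9.8
ee_pos: [479.4, 238.1, 169.4]
orientation: [-3.14, -0.091, -0.001]
ft_force: [0.3, -0.5, -0.2]
width: 50.1
grasp_force: 0.0
```

Request:
apply_moves(targets=[[0.14, [0.1, 0.9, 0], [0, 0, -0.02]], [0.14, [0, 0, 0], [0, 0, 0]]])

```text
t: 10.05
ee_pos: [487.2, 192.6, 169.2]
orientation: [3.139, 0.135, 0.001]
ft_force: [-0.1, -0.4, 0.6]
width: 49.9
grasp_force: 0.0
```

```bash
python3 - <<'E'
from h import *
px,K,V=look(("top","wrist"),("handle3",),15);cv2.imwrite("pics/w4.png",px)
go(471,193,5,6)
print(ctrl.get_obs()["ee_pos"])
E
```

```text
top handle3 0.91 [497 182 513 222] [ 495.1 -528.2] L118 W29 ang -9.1 bgr [109.  66.  57.]
top handle3 0.67 [162 270 197 284] [278.4 435.1] L110 W24 ang 76.4 bgr [102.  72.  69.]
top handle3 0.62 [183 195 190 236] [467.3 432.9] L118 W28 ang 3.1 bgr [57. 73. 91.]
top handle3 0.53 [277 253 300 268] [324.5 121.7] L87 W24 ang 87.1 bgr [104.  67.  59.]
top handle3 0.53 [313 116 381 159] [687.2 -58.1] L148 W138 ang -45.3 bgr [58. 64. 63.]
top handle3 0.42 [357 186 379 236] [ 477.7 -115.8] L150 W32 ang 9.2 bgr [40. 55. 72.]
top handle3 0.37 [264 215 266 234] [437.  183.3] L39 W12 ang 0.3 bgr [46. 57. 71.]
wrist handle3 0.94 [304 146 330 257] [471.3 193.5] L124 W27 ang 4.7 bgr [33. 46. 88.]
wrist handle3 0.8 [316 322 382 333] [318.1 139.9] L89 W17 ang 86.6 bgr [157.  83.  49.]
wrist handle3 0.7 [ 73 128 120 240] [463.4 430.2] L125 W32 ang 4.0 bgr [ 47.  78. 106.]
wrist handle3 0.59 [511 158 558 267] [475.  -45.5] L125 W32 ang 3.4 bgr [ 79. 109. 134.]
yaw0 5.1 turn -0.009 shift [-0.326  0.023  3.275] tilt [ 0.  0. -1.]
[487.065 195.772 168.77 ]
```

View pics/w4.png

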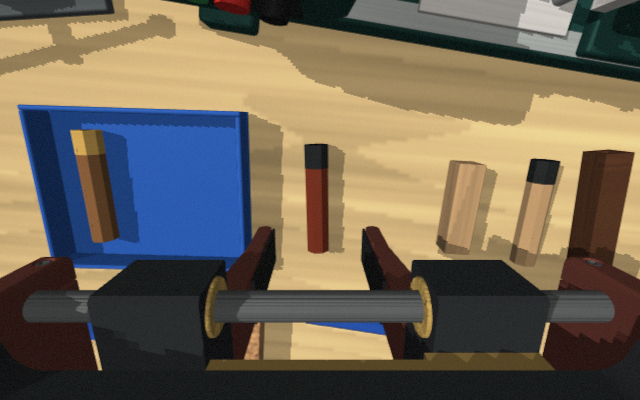

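Handle2 lies in the tray at (95,185). Handle3 is straight ahead under the gripper at (317,198). I'll grip it next.

Request:
apply_moves(targets=[[0.14, [-0.32, 0.02, 0.8], [0, 0, 0]], [0.14, [0, 0, 0.85], [0, 0, 0]], [0.14, [0, 0, 0.8], [0, 0, 0]], [0.14, [0, 0, 0.5], [0, 0, 0]], [0.14, [0, 0, 0.3], [0, 0, 0]], [-1, [0, 0, 0], [0, 0, 0]], [-1, [0, 0, 0], [0, 0, 0]], [-1, [0, 0, 0], [0, 0, 0]]])

```text
t: 11.25
ee_pos: [471.9, 192.8, 7.2]
orientation: [-3.138, -0.14, -0.003]
ft_force: [0.2, -0.6, 0.1]
width: 23.8
grasp_force: 28.4
```

Request:
apply_moves(targets=[[-1, [0, 0, 0], [0, 0, 0]], [-1, [0, 0, -0.5], [0, 0, 0]], [-1, [0, 0, -0.8], [0, 0, 0]], [-1, [0, 0, -0.8], [0, 0, 0]], [-1, [0, 0, -0.3], [0, 0, 0.02]], [-1, [0, 0, 0], [0, 0, 0]]])

```text
t: 12.0
ee_pos: [471.6, 192.5, 126.8]
orientation: [-3.14, -0.09, -0.003]
ft_force: [0.2, -0.3, -1.1]
width: 23.9
grasp_force: 30.0
```

Request:
apply_moves(targets=[[-1, [0.03, -0.91, 0], [0, 0, 0]], [-1, [0.03, -0.91, 0], [0, 0, 0]], [-1, [0.03, -0.91, 0], [0, 0, 0]], [-1, [0.03, -0.91, 0], [0, 0, 0]], [-1, [0, 0, 0], [0, 0, 0]]])

```text
t: 12.62
ee_pos: [465.7, 376.6, 124.0]
orientation: [3.139, 0.096, -0.002]
ft_force: [0.2, 0.4, -0.4]
width: 23.9
grasp_force: 30.0
```

```bash
python3 - <<'E'
from h import *
px,K,V=look(("wrist",),("handle3",),100);cv2.imwrite("pics/w5.png",px)
go(467,378,13,3.3)
o=ctrl.get_obs();print(o["ee_pos"],o["width"],o["grasp_force"])
E
```

```text
wrist handle3 0.96 [243 125 276 258] [487.2 414. ] L85 W19 ang 3.9 bgr [ 64. 104. 141.]
wrist handle3 0.73 [485 324 546 352] [393.5 226. ] L48 W21 ang 85.3 bgr [161.  81.  42.]
wrist handle3 0.68 [294 141 343 354] [473.3 375.3] L102 W30 ang 4.4 bgr [33. 41. 76.]
wrist handle3 0.43 [284 349 299 362] [363.7 389.4] L13 W5 ang 76.4 bgr [92. 46. 24.]
yaw0 3.4 turn 0.001 shift [ 0.044 -0.089  2.222] tilt [-0.003 -0.002 -1.   ]
[465.387 373.687 124.102] 23.543833324815118 29.996586721390486
```

Request:
apply_moves(targets=[[-1, [0.04, -0.05, 0.7], [0, 0, 0]], [-1, [0, 0, 0.7], [0, 0, 0]], [-1, [0, 0, 0.5], [0, 0, 0]], [-1, [0, 0, 0.2], [0, 0, 0]], [-1, [0, 0, 0.13], [0, 0, 0]], [-1, [0, 0, 0], [0, 0, 0]], [-0.18, [0, 0, 0], [0, 0, 0]], [-0.18, [0, 0, 0], [0, 0, 0]]])

```text
t: 13.72
ee_pos: [468.9, 377.5, 15.5]
orientation: [-3.139, -0.091, -0.002]
ft_force: [-1.2, -0.0, 0.2]
width: 35.9
grasp_force: 0.0
```

Request:
apply_moves(targets=[[-0.18, [0, 0, 0], [0, 0, 0]], [-0.18, [0, 0, -0.5], [0, 0, 0]], [-0.18, [0, 0, -0.9], [0, 0, 0]], [-0.18, [0, 0, -0.9], [0, 0, 0]], [0.0, [-0.03, 0.94, -0.2], [0, 0, 0]], [0.0, [-0.03, 0.94, -0.2], [0, 0, 0]], [0.0, [-0.03, 0.94, -0.2], [0, 0, 0]], [0.0, [-0.03, 0.94, -0.2], [0, 0, 0]]])

```text
t: 14.72
ee_pos: [473.3, 187.7, 170.3]
orientation: [-3.14, -0.092, -0.001]
ft_force: [0.2, 0.6, 0.7]
width: 44.1
grasp_force: 0.0
```

Request:
apply_moves(targets=[[0.0, [-0.03, 0.94, 0], [0, 0, 0]], [0.0, [-0.03, 0.94, 0], [0, 0, 0]], [0.0, [-0.03, 0.94, 0], [0, 0, 0]], [0.0, [-0.03, 0.94, 0], [0, 0, 0]], [0.0, [-0.03, 0.94, 0], [0, 0, 0]], [0.0, [0, 0, 0], [0, 0, 0]]])

```text
t: 15.48
ee_pos: [479.6, -48.4, 170.0]
orientation: [3.14, 0.085, 0.001]
ft_force: [0.0, -0.1, 0.3]
width: 44.0
grasp_force: 0.0
```

```bash
python3 - <<'E'
from h import *
px,K,V=look(("top","wrist"),("handle1","blank"),15);cv2.imwrite("pics/w6.png",px)
go(475,-45,5,4)
o=ctrl.get_obs();print(o["ee_pos"],o["width"],o["grasp_force"])
E
```

```text
top handle1 0.91 [184 194 191 234] [467.3 432.5] L118 W27 ang 3.8 bgr [53. 68. 88.]
top handle1 0.89 [161 268 203 284] [276.6 428.8] L126 W28 ang 77.1 bgr [98. 74. 76.]
top handle1 0.71 [196 190 209 233] [470.1 377.3] L119 W29 ang 4.4 bgr [49. 49. 69.]
top handle1 0.71 [497 180 512 224] [ 494.6 -526.1] L118 W27 ang -8.2 bgr [108.  66.  58.]
top handle1 0.67 [264 256 301 268] [324.8 136.5] L118 W28 ang 86.5 bgr [102.  70.  65.]
top blank 0.54 [225 255 245 293] [284.4 279.4] L112 W63 ang 0.5 bgr [ 70.  96. 125.]
top blank 0.35 [314 116 376 161] [673.4 -59.6] L177 W97 ang -70.0 bgr [57. 62. 60.]
wrist handle1 0.96 [305 131 329 243] [475.6 -47.4] L122 W25 ang 3.7 bgr [ 69.  96. 118.]
wrist handle1 0.6 [593 179 639 277] [ 446.4 -383.4] L133 W51 ang 19.0 bgr [45. 46. 44.]
wrist blank 0.71 [363 122 400 263] [ 473.9 -118. ] L157 W34 ang 9.6 bgr [28. 44. 70.]
yaw0 3.4 turn -0.007 shift [-0.088 -0.005  3.294] tilt [-0.  0. -1.]
[479.428 -44.938 169.683] 44.01217588913549 0.0
```

View pics/w6.png

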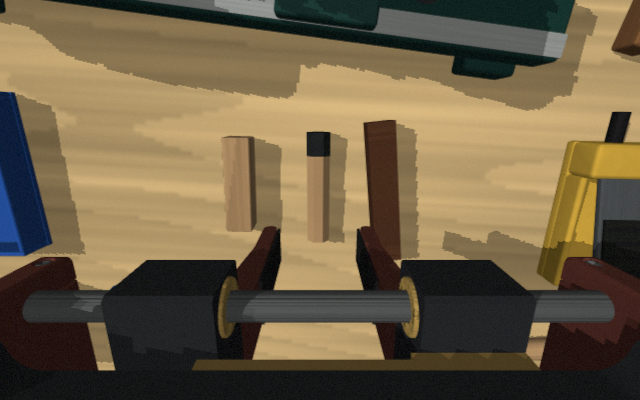

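Handle1 is right under the gripper at (318,186), and the blank lies clear of it at (382,190).

Request:
apply_moves(targets=[[0.0, [-0.08, 0.03, 0.8], [0, 0, 0]], [0.0, [0, 0, 0.85], [0, 0, 0]], [0.0, [0, 0, 0.8], [0, 0, 0]], [0.0, [0, 0, 0.5], [0, 0, 0]], [0.0, [0, 0, 0.32], [0, 0, 0]], [-1, [0, 0, 0], [0, 0, 0]], [-1, [0, 0, 0], [0, 0, 0]], [-1, [0, 0, 0], [0, 0, 0]]])

```text
t: 16.77
ee_pos: [476.3, -47.8, 7.1]
orientation: [3.14, 0.091, 0.003]
ft_force: [0.4, 0.3, -0.8]
width: 23.7
grasp_force: 30.0
```

Request:
apply_moves(targets=[[-1, [0, 0, 0], [0, 0, 0]], [-1, [0, 0, -0.5], [0, 0, 0]], [-1, [0, 0, -0.8], [0, 0, 0]], [-1, [0, 0, -0.8], [0, 0, 0]], [-1, [0, 0, -0.3], [0, 0, 0]], [-1, [0, 0, 0], [0, 0, 0]]])

```text
t: 17.52
ee_pos: [476.1, -47.8, 126.8]
orientation: [3.14, 0.091, 0.003]
ft_force: [0.8, 0.9, -1.0]
width: 23.7
grasp_force: 30.0
```

Request:
apply_moves(targets=[[-1, [0.03, -0.92, 0], [0, 0, 0]], [-1, [0.03, -0.92, 0], [0, 0, 0]], [-1, [0.03, -0.92, 0], [0, 0, 0]], [-1, [0.03, -0.92, 0], [0, 0, 0]], [-1, [0.03, -0.92, 0], [0, 0, 0]], [-1, [0.03, -0.92, 0], [0, 0, 0]], [-1, [0.03, -0.92, 0], [0, 0, 0]], [-1, [0.03, -0.92, 0], [0, 0, 0]]])

```text
t: 18.52
ee_pos: [465.1, 321.2, 123.9]
orientation: [3.138, 0.091, -0.004]
ft_force: [0.8, 0.3, -0.2]
width: 23.5
grasp_force: 30.0
```

```bash
python3 - <<'E'
from h import *
look(("top",),("handle1",),15)
px,K,V=look(("wrist",),("handle3",),100);cv2.imwrite("pics/w7.png",px)
go(467,322,13,3.3)
o=ctrl.get_obs();print(o["ee_pos"],o["width"],o["grasp_force"])
E
```

```text
top handle1 0.71 [263 252 304 267] [324.8 136.7] L118 W25 ang 85.0 bgr [103.  69.  63.]
top handle1 0.69 [206 190 216 229] [520.9 357. ] L27 W21 ang 89.9 bgr [54. 54. 58.]
top handle1 0.62 [499 181 513 225] [ 495.3 -527.9] L118 W29 ang -10.0 bgr [107.  67.  60.]
top handle1 0.4 [197 192 201 204] [514.9 384.1] L27 W21 ang 0.7 bgr [55. 57. 61.]
wrist handle3 0.91 [293 138 343 354] [473.2 322.8] L104 W31 ang 3.1 bgr [ 76. 100. 120.]
wrist handle3 0.7 [483 323 545 355] [390.5 173. ] L48 W22 ang 84.9 bgr [162.  83.  45.]
wrist handle3 0.65 [243 125 275 258] [489.  360.6] L86 W19 ang 3.4 bgr [39. 46. 89.]
wrist handle3 0.6 [179 123 225 256] [487.2 397.7] L86 W20 ang 3.9 bgr [ 61. 100. 135.]
yaw0 3.4 turn 0.001 shift [ 0.048 -0.038  2.222] tilt [-0.003 -0.002 -1.   ]
[465.02  320.185 124.116] 23.819945524262984 29.99988454976119
```

Request:
apply_moves(targets=[[-1, [0.04, -0.03, 0.7], [0, 0, 0]], [-1, [0, 0, 0.7], [0, 0, 0]], [-1, [0, 0, 0.5], [0, 0, 0]], [-1, [0, 0, 0.2], [0, 0, 0]], [-1, [0, 0, 0.13], [0, 0, 0]], [-1, [0, 0, 0], [0, 0, 0]], [-0.18, [0, 0, 0], [0, 0, 0]], [-0.18, [0, 0, 0], [0, 0, 0]]])

```text
t: 19.73
ee_pos: [468.6, 322.3, 15.5]
orientation: [-3.139, -0.091, -0.002]
ft_force: [0.3, -0.1, -0.9]
width: 35.4
grasp_force: 0.0
```

Request:
apply_moves(targets=[[-0.18, [0, 0, 0], [0, 0, 0]], [-0.18, [0, 0, -0.5], [0, 0, 0]], [-0.18, [0, 0, -0.9], [0, 0, 0]], [-0.18, [0, 0, -0.9], [0, 0, -0.102]], [1, [0, 0, -0.6], [0, 0, -0.102]], [1, [0, 0, -0.6], [0, 0, -0.102]], [1, [0, 0, -0.6], [0, 0, -0.102]], [1, [0, 0, -0.6], [0, 0, -0.102]]])

```text
t: 20.72
ee_pos: [468.0, 321.9, 250.9]
orientation: [-2.853, -1.316, -0.0]
ft_force: [-0.7, 0.3, -0.4]
width: 72.4
grasp_force: 0.0
```

Request:
apply_moves(targets=[[1, [0, 0, -0.6], [0, 0, -0.102]], [1, [0, 0, 0], [0, 0, -0.102]], [1, [0, 0, 0], [0, 0, -0.102]], [1, [0, 0, 0], [0, 0, -0.101]], [1, [0, 0, 0], [0, 0, 0]]])

```text
t: 21.35
ee_pos: [468.0, 321.9, 279.8]
orientation: [2.302, 2.138, 0.0]
ft_force: [-0.1, 0.7, 0.1]
width: 87.7
grasp_force: 0.0
```

Request:
apply_moves(targets=[[1, [-0.8, 0.4, 0], [0, 0, 0]], [1, [-0.9, 0.5, 0], [0, 0, 0]], [1, [-0.9, 0.5, 0], [0, 0, 0]], [1, [-0.9, 0.5, 0], [0, 0, 0]], [1, [-0.9, 0.5, 0], [0, 0, 0]], [1, [-0.9, 0.5, 0], [0, 0, 0]], [1, [-0.9, 0.5, 0], [0, 0, 0]], [1, [-0.9, 0.5, 0], [0, 0, 0]]])

```text
t: 22.35
ee_pos: [637.5, -47.8, 279.8]
orientation: [2.305, 2.135, 0.0]
ft_force: [0.5, -0.5, 0.6]
width: 87.5
grasp_force: 0.0
```

Request:
apply_moves(targets=[[1, [-0.9, 0.5, 0], [0, 0, 0]], [1, [0, 0, 0], [0, 0, 0]]])

```text
t: 22.6
ee_pos: [659.4, -96.0, 279.2]
orientation: [2.308, 2.131, -0.0]
ft_force: [0.1, 0.1, 0.7]
width: 87.9
grasp_force: 0.0
```

```bash
cat >> h.py <<'E'
def pts(cams=("wrist","top","scene"),L=(("head_tip",135),("tail_tip",135),("tail_grip",156),("cradle",119))):
    for n in cams:
        px,K,V=cam(n)
        for l,z in L:
            for r in ctrl.pinpoint(l,n)[:2]:
                if r["score"]>.35: print(n,l,round(r["score"],2),np.round(r["xy"]),ray(K,V,r["xy"],z)[:2])
        if n=="wrist": keep=px
    return keep
E
python3 - <<'E'
from h import *
px=pts();cv2.imwrite("pics/w8.png",px)
look(("top",),("handle1",),15)
o=ctrl.get_obs();print(o["ee_pos"],o["width"],o["ft_force"]);go(660,-45,137,85.5)
E
```

```text
wrist tail_tip 0.63 [191. 195.] [526.993 -95.061]
wrist tail_grip 0.73 [309. 140.] [655.714 -46.747]
wrist cradle 0.64 [307.  10.] [663.485  70.781]
top head_tip 0.59 [275. 135.] [675.525 140.892]
top tail_tip 0.61 [312. 142.] [655.966  40.129]
top tail_grip 0.64 [342. 142.] [654.039 -43.873]
top cradle 0.92 [300. 137.] [672.791  72.545]
scene head_tip 0.92 [373. 186.] [669.821 126.793]
scene tail_tip 0.78 [359. 200.] [667.871  27.731]
scene tail_tip 0.37 [361. 224.] [735.771 -76.757]
scene tail_grip 0.76 [343. 208.] [659.349 -64.43 ]
scene cradle 0.64 [365. 198.] [670.52   70.507]
top handle1 0.89 [196 192 205 237] [469.9 379.5] L118 W29 ang 3.2 bgr [45. 48. 68.]
top handle1 0.89 [160 267 205 287] [277.1 429. ] L123 W25 ang 76.0 bgr [97. 69. 69.]
top handle1 0.88 [215 191 224 233] [471.5 323.2] L114 W27 ang 0.6 bgr [64. 76. 91.]
top handle1 0.68 [263 250 303 266] [325.8 138.1] L121 W30 ang 86.1 bgr [98. 71. 69.]
top handle1 0.53 [185 192 189 233] [468.8 432.6] L115 W28 ang 4.2 bgr [51. 67. 86.]
[658.614 -92.906 279.683] 87.74298512842375 [-0.007  0.389  1.132]
yaw0 85.8 turn 0.004 shift [ 0.957 -0.048  2.854] tilt [-0.  0. -1.]
```

View pics/w8.png

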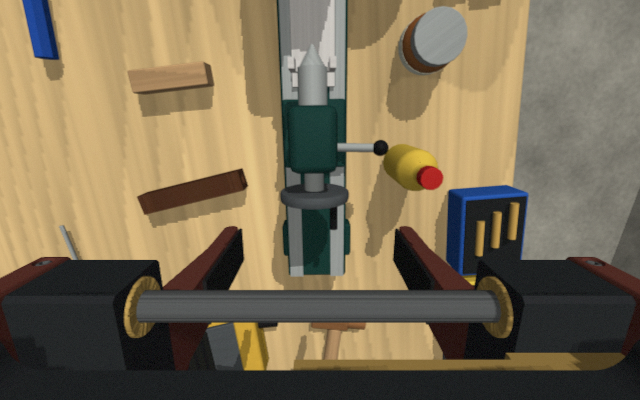

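All three handles are in the tray. In the wrist view the tailstock casting spans about (288–340, 100–172), its tip is at (312,45) and its handwheel at (314,196). The lever and the oil bottle are to the right.

```bash
python3 - <<'E'
from h import *
px,K,V=cam("wrist")
for p,z in[((290,103),176),((337,103),176),((339,170),176),((288,170),176),((312,45),135),((280,62),62),((289,274),62),((347,62),62),((344,274),62)]: print(p,ray(K,V,p,z)[:2])
# edge fit of bed: show gray rows
g=cv2.cvtColor(px,cv2.COLOR_BGR2HSV)
for r in(20,70,120,160,240,270): print(r,[int(c) for c in np.where(np.abs(np.diff(px[r,250:380].astype(int).sum(1)))>60)[0]+250])
E
```

```text
(290, 103) [642.057 -10.398]
(337, 103) [681.422 -13.268]
(339, 170) [680.002 -70.194]
(288, 170) [634.748 -66.894]
(312, 45) [663.807  40.908]
(280, 62) [625.12   40.771]
(289, 274) [ 608.633 -232.804]
(347, 62) [702.686  35.117]
(344, 274) [ 685.5   -238.412]
20 [279, 280, 281, 292, 328, 329, 335, 336, 346, 347, 349]
70 [281, 282, 283, 295, 296, 297, 298, 300, 301, 326, 327, 329, 331, 332, 338, 345, 346, 348, 349]
120 [273, 274, 282, 283, 346, 347, 348]
160 [277, 278, 283, 284, 346, 347]
240 [273, 282, 283, 288, 289, 301, 302, 329, 330, 343, 344, 349, 350, 368]
270 [271, 288, 289, 290, 302, 303, 329, 330, 342, 343, 344, 345]
```

```bash
python3 - <<'E'
from h import *
px,K,V=cam("wrist");P1=K@V[:3];p2,K2,V2=cam("top");P2=K2@V2[:3]
def tri(a,b):
    X=cv2.triangulatePoints(P1,P2,np.array(a,float).reshape(2,1),np.array(b,float).reshape(2,1))[:,0];X=X[:3]/X[3];return X,proj(K,V,X)
print(tri((381,148),(350,117.5)))
c=cv2.resize(p2[100:175,290:400],(770,525),interpolation=cv2.INTER_CUBIC);cv2.imwrite("pics/t9.png",c)
s,_,_=cam("scene");cv2.imwrite("pics/s9.png",cv2.resize(s[150:270,290:410],(600,600),interpolation=cv2.INTER_CUBIC))
E
```

```text
(array([739.73 , -67.068,  59.831]), array([380.204, 147.967]))
```

View pics/s9.png

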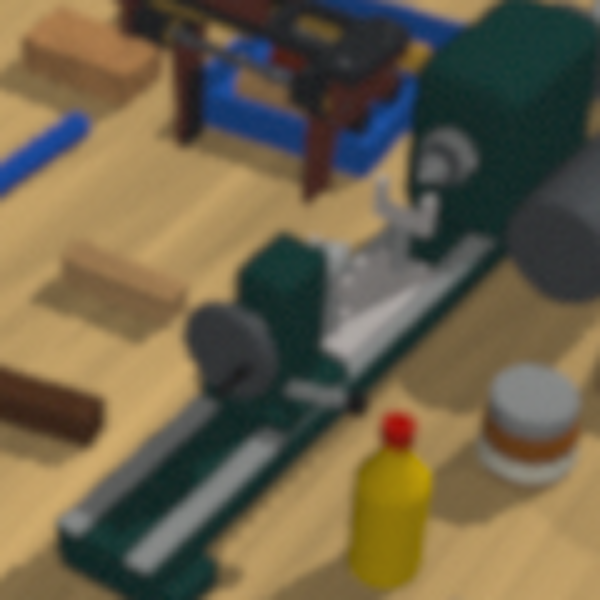

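The scene view shows the tailstock lever is low, about 75 mm up by triangulation, so gripping the casting from above clears it.

Request:
apply_moves(targets=[[1, [0.52, -0.03, 0], [0, 0, -0.008]], [1, [0.5, -0.02, 0.4], [0, 0, 0]], [1, [0, 0, 0.8], [0, 0, 0]], [1, [0, 0, 0.8], [0, 0, 0]], [1, [0, 0, 0.5], [0, 0, 0]], [1, [0, 0, 0.35], [0, 0, 0]], [-1, [0, 0, 0], [0, 0, 0]], [-1, [0, 0, 0], [0, 0, 0]]])

```text
t: 24.65
ee_pos: [660.3, -42.0, 138.3]
orientation: [2.286, 2.153, 0.002]
ft_force: [-0.4, -1.0, -0.2]
width: 70.9
grasp_force: 0.0
```

Request:
apply_moves(targets=[[-1, [0, 0, 0], [0, 0, 0]], [-1, [0, 0, 0], [0, 0, 0]]])

```text
t: 24.9
ee_pos: [660.0, -41.9, 138.1]
orientation: [2.286, 2.153, 0.002]
ft_force: [-0.5, 0.5, 0.4]
width: 51.4
grasp_force: 0.0
```

Request:
apply_moves(targets=[[-1, [-0.15, 0, 0], [0, 0, 0]], [-1, [-0.25, 0, 0], [0, 0, 0]], [-1, [-0.25, 0, 0], [0, 0, 0]], [-1, [-0.25, 0, 0], [0, 0, 0]]])

```text
t: 25.4
ee_pos: [656.0, -85.9, 137.7]
orientation: [-2.286, -2.152, -0.001]
ft_force: [-3.9, 6.7, 5.2]
width: 43.5
grasp_force: 30.0
```

Request:
apply_moves(targets=[[-1, [-0.22, 0, 0], [0, 0, 0]], [-1, [-0.22, 0, 0], [0, 0, 0]], [-1, [-0.22, 0, 0], [0, 0, 0]], [-1, [-0.22, 0, 0], [0, 0, 0]], [-1, [0, 0, 0], [0, 0, 0]]])

```text
t: 26.02
ee_pos: [653.1, -131.3, 137.7]
orientation: [-2.287, -2.152, 0.002]
ft_force: [-5.3, -0.7, 5.3]
width: 43.8
grasp_force: 30.0
```

```bash
python3 - <<'E'
from h import *
px=pts(("wrist","top","scene"));cv2.imwrite("pics/w10.png",px)
o=ctrl.get_obs();print(o["ee_pos"],o["width"],o["ft_force"])
p,K,V=look(("top",),("blank",),22)
E
```

```text
wrist tail_tip 0.6 [317.  88.] [658.825 -46.767]
wrist tail_grip 0.92 [317. 260.] [ 653.632 -132.955]
top head_tip 0.62 [278. 136.] [675.209 133.169]
top tail_tip 0.44 [344. 143.] [654.172 -49.475]
top tail_grip 0.5 [374. 141.] [ 656.611 -129.852]
top cradle 0.59 [304. 139.] [667.985  62.235]
scene head_tip 0.77 [372. 188.] [673.46  115.463]
scene tail_tip 0.57 [345. 210.] [654.993 -46.206]
scene tail_grip 0.83 [328. 221.] [ 652.559 -145.552]
scene tail_grip 0.45 [363. 262.] [ 834.171 -242.767]
scene cradle 0.94 [362. 198.] [660.502  63.681]
[ 653.073 -131.339  137.645] 43.49722330111173 [-6.073 -0.471  3.668]
```

View pics/w10.png

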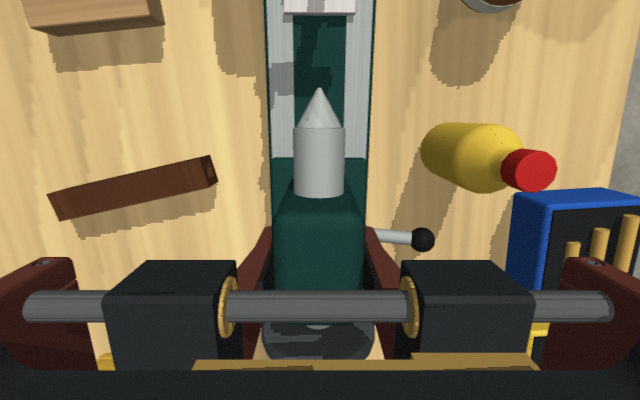

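The tailstock is back: its tip, at (318,90), is now about (659,−47) in the world. I'll let go, lift and look at the cradle.

Request:
apply_moves(targets=[[0.6, [0, 0, 0], [0, 0, 0]], [0.6, [0, 0, 0], [0, 0, 0]], [0.6, [0, 0, 0], [0, 0, 0]], [0.6, [0, 0, -0.8], [0, 0, 0]], [0.6, [0, 0, -0.9], [0, 0, 0]], [0.6, [0.5, 0, -0.7], [0, 0, 0]], [0.6, [0.8, 0, -0.5], [0, 0, 0]], [0.6, [0.8, 0, 0], [0, 0, 0]]])

```text
t: 27.88
ee_pos: [661.9, -25.1, 285.1]
orientation: [2.285, 2.151, 0.005]
ft_force: [-0.0, -1.6, -0.5]
width: 70.6
grasp_force: 0.0
```

Request:
apply_moves(targets=[[0.6, [0, 0, 0], [0, 0, 0]], [0.6, [0, 0, 0], [0, 0, 0]]])

```text
t: 28.12
ee_pos: [660.3, -26.2, 281.9]
orientation: [-2.286, -2.154, 0.001]
ft_force: [-0.4, -0.3, -0.4]
width: 70.3
grasp_force: 0.0
```

```bash
python3 - <<'E'
from h import *
px=pts(("wrist","top"));cv2.imwrite("pics/w11.png",px)
look(("top","wrist"),("blank",),22)
o=ctrl.get_obs();print(o["ee_pos"],o["width"],o["ft_force"]);go(660,-20,280,86.5)
E
```

```text
wrist head_tip 0.64 [316.  14.] [669.227 133.561]
wrist tail_tip 0.74 [421. 107.] [767.027  46.515]
wrist tail_tip 0.67 [318. 206.] [659.421 -48.969]
wrist tail_grip 0.64 [315. 284.] [ 652.149 -129.389]
wrist cradle 0.93 [316.  92.] [664.859  67.294]
top head_tip 0.85 [275. 134.] [679.127 141.46 ]
top tail_tip 0.98 [342. 141.] [660.261 -43.471]
top tail_grip 0.84 [372. 138.] [ 662.86 -124.79]
top cradle 0.75 [301. 137.] [673.624  71.154]
top cradle 0.4 [423. 277.] [ 288.462 -262.129]
top blank 0.86 [362 187 378 234] [ 474.4 -115. ] L145 W30 ang 9.5 bgr [44. 56. 71.]
wrist blank 0.75 [145 216 250 256] [ 478.2 -115.3] L160 W36 ang 9.3 bgr [28. 44. 70.]
[660.464 -25.931 282.188] 70.24249167018682 [-0.072  0.929  0.44 ]
yaw0 86.6 turn 0.001 shift [ 0.118 -0.017  0.044] tilt [ 0.  0. -1.]
```

View pics/w11.png

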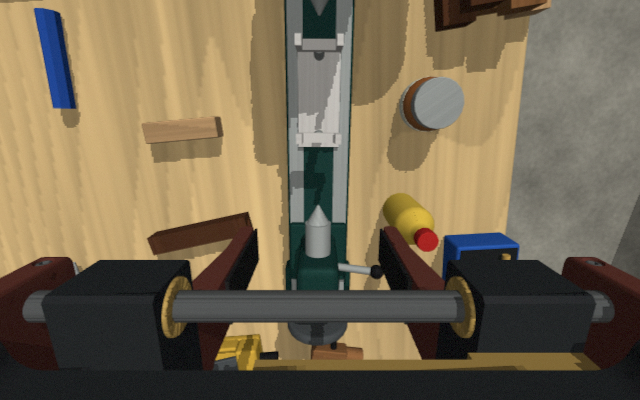

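The saddles show at rows ~140 (columns 297–341) and ~40 (295–343). The tail tip is at (318,206) and the head tip at (319,13).

```bash
python3 - <<'E'
from h import *
px,K,V=cam("wrist")
cv2.imwrite("pics/w12.png",cv2.resize(px[0:215,270:370],(600,1290)[::1],interpolation=cv2.INTER_CUBIC)[:0+1290][::1][:600])
for p,z in[((318,205),135),((319,13),135)]: print(p,ray(K,V,p,z)[:2])
for r in(36,40,44,136,140): print(r,[int(c) for c in np.where(np.abs(np.diff(px[r,280:360].astype(int).sum(1)))>60)[0]+280])
for c in(299,318,338):  print(c,[int(k) for k in np.where(np.abs(np.diff(px[20:170,c].astype(int).sum(1)))>60)[0]+20])
E
```

```text
(318, 205) [660.153 -47.22 ]
(319, 13) [672.037 134.474]
36 [283, 284, 285, 286, 293, 294, 299, 300, 301, 302, 334, 335, 336, 342, 343, 344, 350, 351, 352, 353]
40 [283, 284, 285, 286, 293, 294, 299, 300, 336, 342, 344, 350, 351, 352, 353]
44 [284, 285, 286, 293, 294, 299, 300, 334, 336, 349, 350, 352]
136 [286, 287, 288, 300, 301, 302, 331, 332, 334, 335, 347, 349, 350]
140 [286, 287, 288, 300, 301, 302, 331, 332, 334, 346, 347, 349, 350]
299 [32, 33, 44, 45, 51, 52, 113, 132, 133, 146, 150]
318 [37, 38, 39, 49, 50, 59, 60, 131, 132, 142, 146, 147]
338 [33, 45, 51, 52, 59, 62, 134]
```

View pics/w12.png

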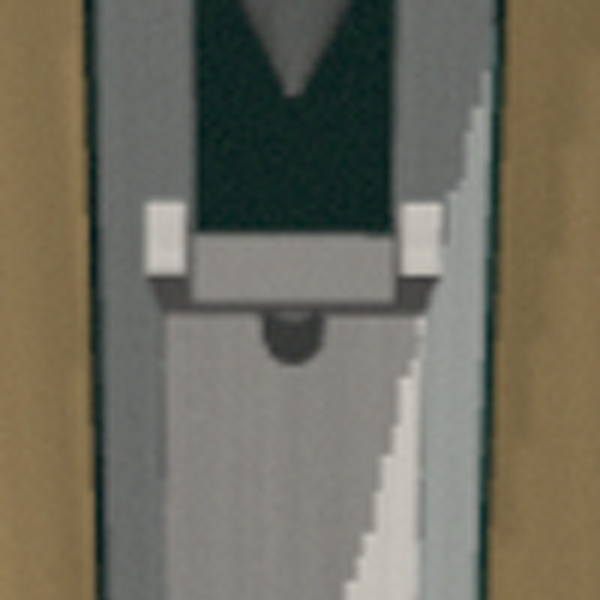

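The crop shows the head tip at full-image pixel (318.7,16.2). The far saddle's prong tops sit at rows 33.7–45.8, with inner edges at columns 301.2 and 337.

```bash
python3 - <<'E'
from h import *
px,K,V=cam("wrist")
for p,z in[((318.7,16.2),135),((319.1,39.8),139),((301.2,40),139),((337,40),139),((318,205),135)]: print(p,ray(K,V,p,z)[:2])
cv2.imwrite("pics/w13.png",cv2.resize(px[120:220,270:370],(600,600),interpolation=cv2.INTER_CUBIC))
E
```

```text
(318.7, 16.2) [671.627 131.998]
(319.1, 39.8) [670.771 111.643]
(301.2, 40) [654.384 112.463]
(337, 40) [687.137 110.491]
(318, 205) [660.184 -47.142]
```

View pics/w13.png

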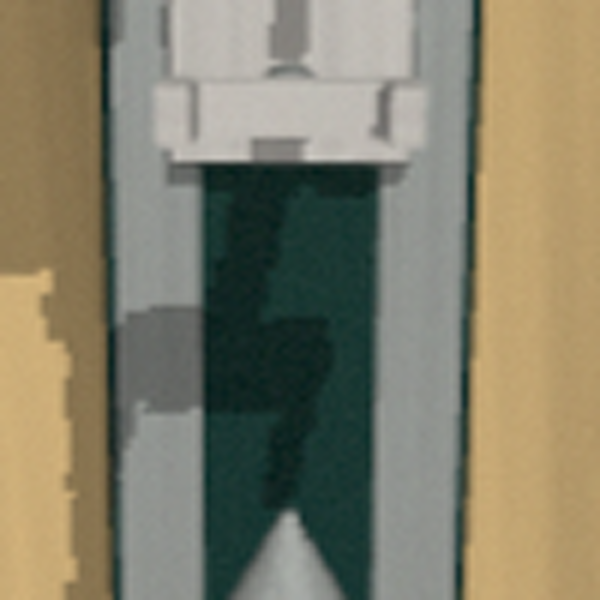

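Request:
apply_moves(targets=[[0.3, [-0.5, -0.89, 0], [0, 0, 0]], [0.3, [-0.5, -0.89, 0], [0, 0, 0]], [0.3, [-0.5, -0.89, 0], [0, 0, 0]], [0.3, [-0.5, -0.89, 0], [0, 0, 0]], [0.3, [0, 0, 0.3], [0, 0, 0.107]], [0.3, [0, 0, 0.3], [0, 0, 0.107]], [0.3, [0, 0, 0.3], [0, 0, 0.107]], [0.3, [0, 0, 0.3], [0, 0, 0.107]]])

```text
t: 29.92
ee_pos: [476.9, -115.1, 222.0]
orientation: [2.873, 1.271, 0.001]
ft_force: [0.1, -0.4, 0.1]
width: 57.5
grasp_force: 0.0
```

Request:
apply_moves(targets=[[0.3, [0, 0, 0.3], [0, 0, 0.107]], [0.3, [0, 0, 0.3], [0, 0, 0.107]], [0.3, [0, 0, 0.3], [0, 0, 0.107]], [0.3, [0, 0, 0.15], [0, 0, 0.107]], [0.3, [0, 0, 0], [0, 0, 0]]])

```text
t: 30.55
ee_pos: [476.5, -114.9, 169.3]
orientation: [-3.13, -0.263, 0.002]
ft_force: [0.4, 0.8, 0.0]
width: 57.0
grasp_force: 0.0
```

```bash
python3 - <<'E'
from h import *
px,K,V=look(("top","wrist"),("blank",),20);cv2.imwrite("pics/w14.png",px)
go(476,-115,6,9.4)
o=ctrl.get_obs();print(o["ee_pos"],o["width"])
r=ctrl.masks_of("blank","wrist")[0];c,a,b,t=axis(r["region"],K,V,28);print("z28",c,a,b,t)
E
```

```text
top blank 0.55 [366 228 374 235] [ 414.8 -123. ] L25 W21 ang 44.8 bgr [42. 54. 71.]
top blank 0.45 [309 188 321 228] [478.6  36.7] L98 W30 ang 0.1 bgr [ 72.  99. 122.]
wrist blank 0.64 [302 117 332 257] [ 474.9 -117.6] L153 W29 ang 9.4 bgr [28. 44. 70.]
wrist blank 0.64 [180   1 516  87] [ 617.4 -119.6] L302 W74 ang -80.3 bgr [47. 50. 38.]
yaw0 9.7 turn 0.003 shift [-0.025 -0.007  3.283] tilt [ 0.001 -0.    -1.   ]
[ 477.139 -115.119  170.171] 57.21685682251215
z28 [ 476.775 -117.258] 148.6260223388672 27.951030731201172 9.414619445800781
```

Request:
apply_moves(targets=[[0.3, [-0.01, 0.03, 0.8], [0, 0, 0.003]], [0.3, [0, 0, 0.85], [0, 0, 0]], [0.3, [0, 0, 0.8], [0, 0, 0]], [0.3, [0, 0, 0.5], [0, 0, 0]], [0.3, [0, 0, 0.32], [0, 0, 0]], [-1, [0, 0, 0], [0, 0, 0]], [-1, [0, 0, 0], [0, 0, 0]], [-1, [0, 0, 0], [0, 0, 0]]])

```text
t: 31.8
ee_pos: [477.4, -116.8, 7.2]
orientation: [3.131, 0.254, 0.003]
ft_force: [-0.2, 0.7, 0.4]
width: 30.2
grasp_force: 0.4
```

Request:
apply_moves(targets=[[-1, [0, 0, 0], [0, 0, 0]], [-1, [0, 0, 0], [0, 0, 0]], [-1, [0, 0, -0.5], [0, 0, 0]], [-1, [0, 0, -0.8], [0, 0, 0]], [-1, [0, 0, -0.8], [0, 0, 0]], [-1, [0, 0, -0.8], [0, 0, 0]], [-1, [0, 0, -0.8], [0, 0, 0]], [-1, [0, 0, -0.6], [0, 0, 0]]])

```text
t: 32.8
ee_pos: [476.7, -116.7, 223.3]
orientation: [3.131, 0.254, 0.003]
ft_force: [0.8, 0.2, -0.2]
width: 27.6
grasp_force: 30.0
```

Request:
apply_moves(targets=[[-1, [0, 0, 0], [0, 0, -0.107]], [-1, [0, 0, 0], [0, 0, -0.107]], [-1, [0, 0, 0], [0, 0, -0.107]], [-1, [0, 0, 0], [0, 0, -0.107]], [-1, [0, 0, 0], [0, 0, -0.107]], [-1, [0, 0, 0], [0, 0, -0.107]], [-1, [0, 0, 0], [0, 0, -0.107]], [-1, [0, 0, 0], [0, 0, -0.107]]])

```text
t: 33.8
ee_pos: [476.2, -116.5, 221.3]
orientation: [2.286, 2.155, 0.0]
ft_force: [0.8, 0.4, -0.1]
width: 27.7
grasp_force: 30.0
```

```bash
python3 - <<'E'
from h import *
px,K,V=cam("wrist")
r=ctrl.masks_of("blank","wrist")[0];print(r["score"],r["bbox"])
o=ctrl.get_obs();print(o["ee_pos"],o["width"],o["grasp_force"])
u=np.array([-np.sin(np.radians(-3.6)),np.cos(np.radians(-3.6))])
t=np.array([666.2,66.7])-12*u;print("target",t);go(t[0],t[1],225,86.4)
E
```

```text
0.92 [285.9, 114.3, 346.8, 359.7]
[ 476.272 -116.556  221.319] 28.037785737554433 29.998548924922943
target [665.447  54.724]
yaw0 86.4 turn -0.000 shift [ 3.656  3.561 -0.074] tilt [ 0. -0. -1.]
```

Request:
apply_moves(targets=[[-1, [0.73, 0.71, 0], [0, 0, 0]], [-1, [0.73, 0.71, 0], [0, 0, 0]], [-1, [0.73, 0.71, 0], [0, 0, 0]], [-1, [0.73, 0.71, 0], [0, 0, 0]], [-1, [0.73, 0.71, 0], [0, 0, 0]], [-1, [0, 0, 0], [0, 0, 0]], [-1, [0, 0, 0], [0, 0, 0]]])

```text
t: 34.78
ee_pos: [664.5, 53.8, 220.6]
orientation: [-2.293, -2.146, 0.002]
ft_force: [-0.3, 0.0, -0.3]
width: 27.8
grasp_force: 30.0
```

```bash
python3 - <<'E'
from h import *
o=ctrl.get_obs();print(o["ee_pos"],o["width"],o["grasp_force"]);go(665.4,54.7,150,86.4)
px,K,V=cam("wrist")
T=np.eye(4);T[:3,:3]=R.from_rotvec(o["orientation"]).as_matrix();T[:3,3]=o["ee_pos"]
# where the far top corners of the blank should project, given centre at tool y=0, end 75 ahead, top face z = tcp+21
for y in(-14,14): print(proj(K,V,(T@[75,y,-21,1])[:3]))
cv2.imwrite("pics/w15.png",cv2.resize(px[0:250,220:420],(600,750),interpolation=cv2.INTER_CUBIC)[:600])
E
```

```text
[664.537  53.772 220.644] 27.824536769524936 29.99990612268448
yaw0 86.2 turn -0.002 shift [0.02  0.018 1.413] tilt [-0.002 -0.    -1.   ]
[284.302 106.005]
[347.05  105.988]
```

View pics/w15.png

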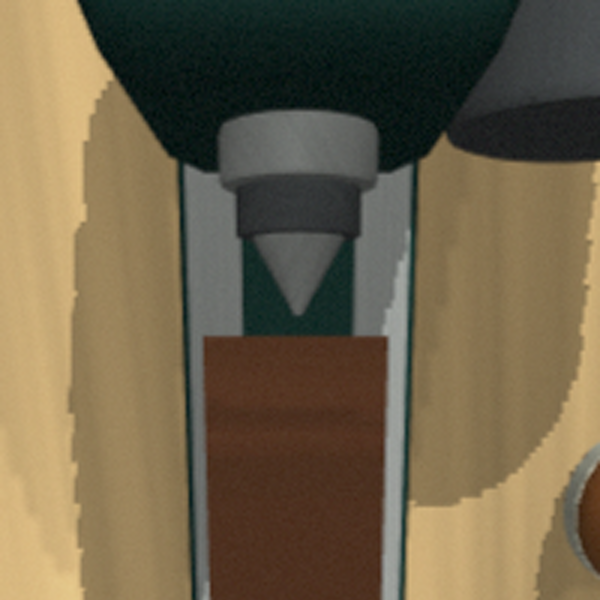

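The blank is held square above the cradle, its front edge at full-image row 112 (columns 288–349). The head tip is at about (319,105).

```bash
python3 - <<'E'
from h import *
o=ctrl.get_obs();px,K,V=cam("wrist")
h=ray(K,V,(319.3,105.3),135);e=ray(K,V,(318.67,112),o["ee_pos"][2]+21)
u=np.array([np.sin(np.radians(3.6)),np.cos(np.radians(3.6))]);n=np.array([u[1],-u[0]])
d=(h-e)[:2];print(h,e,"gap along",d@u,"lateral (tip minus blank)",d@n, "tcp y", o["ee_pos"])
print(u@(h[:2]-o["ee_pos"][:2]),n@(h[:2]-o["ee_pos"][:2]))
E
```

```text
[671.511 131.688 135.   ] [670.541 125.534 241.864] gap along 6.20309328898288 lateral (tip minus blank) 0.5820499785387251 tcp y [664.362  53.353 220.864]
78.62939329117408 2.216199435914322
```

Request:
apply_moves(targets=[[-1, [0.01, 0.015, 0.5], [0, 0, -0.002]], [-1, [0, 0, 0.5], [0, 0, 0]], [-1, [0, 0, 0.3], [0, 0, 0]], [-1, [0, 0, 0.1], [0, 0, 0]], [-1, [0, 0, 0.1], [0, 0, 0]], [-1, [0, 0, 0.1], [0, 0, 0]], [-1, [0, 0, 0], [0, 0, 0]]])

```text
t: 35.75
ee_pos: [666.2, 54.5, 141.1]
orientation: [-2.289, -2.152, 0.0]
ft_force: [-0.2, -0.7, -0.4]
width: 27.8
grasp_force: 30.0
```

Request:
apply_moves(targets=[[-1, [0, 0, 0.1], [0, 0, 0]], [-1, [0, 0, 0.08], [0, 0, 0]], [-1, [0, 0, 0.04], [0, 0, 0]], [-1, [0, 0, 0], [0, 0, 0]]])

```text
t: 36.25
ee_pos: [666.1, 54.5, 129.9]
orientation: [-2.288, -2.152, 0.001]
ft_force: [-0.5, 0.1, -1.1]
width: 27.8
grasp_force: 30.0
```

```bash
python3 - <<'E'
from h import *
o=ctrl.get_obs();print(o["ee_pos"],o["width"],o["grasp_force"],o["ft_force"])
px,K,V=cam("wrist");cv2.imwrite("pics/w16.png",cv2.resize(px[0:250,220:420],(600,750),interpolation=cv2.INTER_CUBIC)[:600])
E
```

```text
[666.112  54.481 129.906] 27.77942074203277 29.99983012676239 [-0.463  0.113 -1.119]
```

View pics/w16.png

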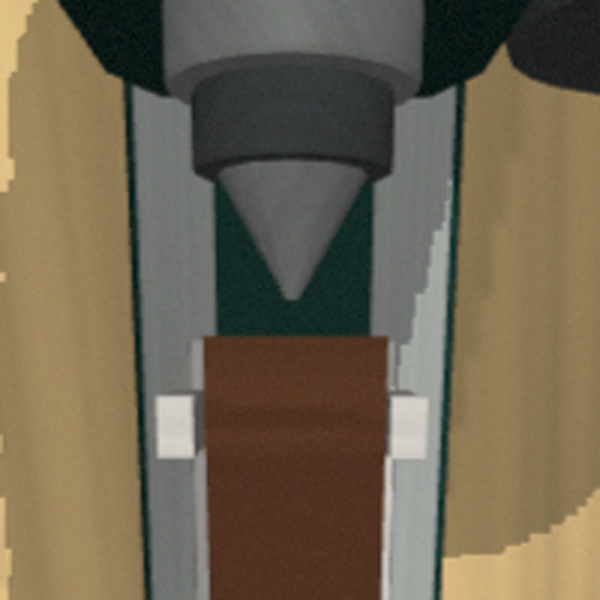

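The blank (205–387 in the crop) sits between the prongs (inner edges 195 and 390), clear of the head tip at (292,298). I'll lower the last 3 mm and let go.

Request:
apply_moves(targets=[[-1, [0, -0.008, 0.03], [0, 0, 0]], [-1, [0, 0, 0.03], [0, 0, 0]], [-1, [0, 0, 0], [0, 0, 0]], [-0.1, [0, 0, 0], [0, 0, 0]], [-0.1, [0, 0, 0], [0, 0, 0]], [-0.1, [0, 0, 0], [0, 0, 0]]])

```text
t: 37.05
ee_pos: [665.9, 54.5, 127.3]
orientation: [2.289, 2.152, 0.0]
ft_force: [0.2, -0.5, -0.7]
width: 39.5
grasp_force: 0.0
```

Request:
apply_moves(targets=[[-0.1, [0, 0, -0.3], [0, 0, 0]], [-0.1, [0, 0, -0.6], [0, 0, 0]], [-0.1, [0, 0, -0.9], [0, 0, 0]], [-0.1, [0, 0, -0.9], [0, 0, 0]], [0.8, [-0.9, 0, -0.3], [0, 0, 0]], [0.8, [-0.9, 0, 0], [0, 0, 0]], [0.8, [0, 0, 0], [0, 0, 0]], [0.8, [0, 0, 0], [0, 0, 0]]])

```text
t: 38.05
ee_pos: [660.3, -35.1, 277.8]
orientation: [2.289, 2.151, 0.001]
ft_force: [0.1, 0.3, 0.5]
width: 76.1
grasp_force: 0.0
```

```bash
python3 - <<'E'
from h import *
px=pts(("wrist","top"));cv2.imwrite("pics/w17.png",px[:, 160:480].repeat(1,0))
o=ctrl.get_obs();print(o["ee_pos"],o["width"],o["ft_force"]);go(653.3,-131,137,86.4)
cv2.imwrite("pics/w17.png",cv2.resize(px[0:260,200:440],(554,600)))
E
```

```text
wrist head_tip 0.91 [318.   0.] [671.628 134.372]
wrist tail_tip 0.75 [317. 199.] [659.741 -48.009]
wrist tail_grip 0.75 [317. 278.] [ 654.652 -129.221]
wrist tail_grip 0.63 [401. 206.] [741.811 -54.915]
top head_tip 0.58 [277. 136.] [673.554 134.264]
top tail_tip 0.96 [343. 140.] [663.002 -46.488]
top tail_grip 0.77 [375. 140.] [ 658.228 -131.202]
top cradle 0.68 [302. 139.] [668.01   67.524]
[660.313 -35.006 277.082] 79.08725667168038 [ 0.088 -0.025  0.101]
yaw0 86.5 turn 0.001 shift [-1.925 -0.019  2.802] tilt [-0.  0. -1.]
```

View pics/w17.png

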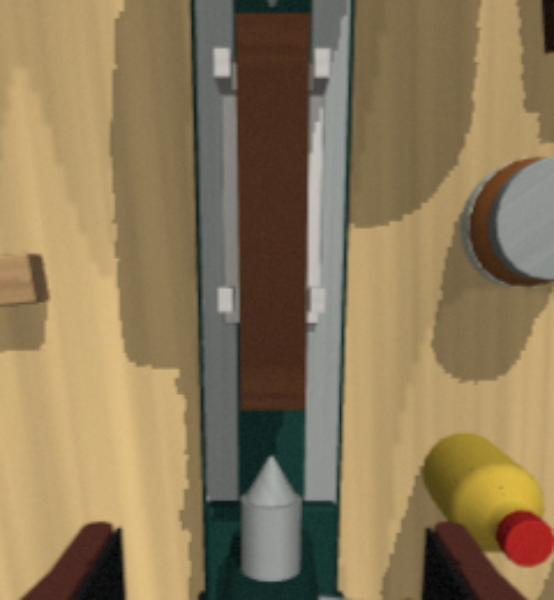

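The blank lies in both saddles. Its tail end, at crop row 410, faces the tail tip at row 455, on one line. Now I'll grip the tailstock and push it up.

Request:
apply_moves(targets=[[0.8, [-0.96, -0.01, 0], [0, 0, 0]], [0.8, [-0.96, -0.01, 0.2], [0, 0, 0]], [0.8, [0, 0, 0.8], [0, 0, 0]], [0.8, [0, 0, 0.8], [0, 0, 0]], [0.8, [0, 0, 0.6], [0, 0, 0]], [0.8, [0, 0, 0.4], [0, 0, 0]], [-1, [0, 0, 0], [0, 0, 0]], [-1, [0, 0, 0], [0, 0, 0]]])

```text
t: 39.55
ee_pos: [654.3, -131.2, 138.4]
orientation: [2.287, 2.151, 0.002]
ft_force: [0.3, 0.2, 1.3]
width: 62.5
grasp_force: 0.0
```

Request:
apply_moves(targets=[[-1, [0, 0, 0], [0, 0, 0]], [-1, [0, 0, 0], [0, 0, 0]], [-1, [0, 0, 0], [0, 0, 0]], [-1, [0, 0, 0], [0, 0, 0]]])

```text
t: 40.05
ee_pos: [653.1, -131.1, 138.3]
orientation: [-2.289, -2.152, 0.0]
ft_force: [-3.9, 0.7, 5.9]
width: 43.8
grasp_force: 30.0
```

Request:
apply_moves(targets=[[-1, [0.1, 0, 0], [0, 0, 0]], [-1, [0.1, 0, 0], [0, 0, 0]], [-1, [0.1, 0, 0], [0, 0, 0]], [-1, [0.1, 0, 0], [0, 0, 0]], [-1, [0.1, 0, 0], [0, 0, 0]], [-1, [0.1, 0, 0], [0, 0, 0]], [-1, [0, 0, 0], [0, 0, 0]]])

```text
t: 40.92
ee_pos: [655.0, -101.7, 138.3]
orientation: [2.289, 2.151, -0.001]
ft_force: [-3.3, -2.8, 6.0]
width: 44.0
grasp_force: 30.0
```

Request:
apply_moves(targets=[[-1, [0.06, 0, 0], [0, 0, 0]], [-1, [0.06, 0, 0], [0, 0, 0]], [-1, [0.06, 0, 0], [0, 0, 0]], [-1, [0.06, 0, 0], [0, 0, 0]], [-1, [0, 0, 0], [0, 0, 0]]])

```text
t: 41.55
ee_pos: [655.8, -90.1, 138.3]
orientation: [2.289, 2.151, -0.001]
ft_force: [-3.2, -4.2, 5.1]
width: 43.8
grasp_force: 30.0
```

Request:
apply_moves(targets=[[-1, [0.03, 0, 0], [0, 0, 0]], [-1, [0.03, 0, 0], [0, 0, 0]], [-1, [0, 0, 0], [0, 0, 0]]])

```text
t: 41.92
ee_pos: [655.9, -87.4, 138.3]
orientation: [2.288, 2.151, -0.002]
ft_force: [-2.2, -6.0, 4.9]
width: 44.0
grasp_force: 30.0
```

Request:
apply_moves(targets=[[-1, [0.03, 0, 0], [0, 0, 0]], [-1, [0.03, 0, 0], [0, 0, 0]], [-1, [0, 0, 0], [0, 0, 0]]])

```text
t: 42.3
ee_pos: [656.2, -84.5, 138.3]
orientation: [2.288, 2.151, -0.002]
ft_force: [-3.4, -6.0, 5.6]
width: 43.8
grasp_force: 30.0
```

Request:
apply_moves(targets=[[-1, [0.03, 0, 0], [0, 0, 0]], [-1, [0.03, 0, 0], [0, 0, 0]], [-1, [0, 0, 0], [0, 0, 0]]])

```text
t: 42.68
ee_pos: [656.3, -81.5, 138.3]
orientation: [2.288, 2.151, -0.002]
ft_force: [-3.1, -5.3, 5.3]
width: 43.9
grasp_force: 30.0
```

Request:
apply_moves(targets=[[-1, [0.02, 0, 0], [0, 0, 0]], [-1, [0.02, 0, 0], [0, 0, 0]], [-1, [0, 0, 0], [0, 0, 0]]])

```text
t: 43.05
ee_pos: [656.5, -79.7, 138.3]
orientation: [2.288, 2.151, -0.002]
ft_force: [-2.4, -6.3, 5.2]
width: 43.7
grasp_force: 30.0
```

Request:
apply_moves(targets=[[-1, [0.02, 0, 0], [0, 0, 0]], [-1, [0.02, 0, 0], [0, 0, 0]], [-1, [0, 0, 0], [0, 0, 0]]])

```text
t: 43.42
ee_pos: [656.6, -78.8, 138.3]
orientation: [2.288, 2.15, -0.003]
ft_force: [-3.7, -10.5, 4.0]
width: 43.8
grasp_force: 30.0
```

Request:
apply_moves(targets=[[-1, [0.02, 0, 0], [0, 0, 0]], [-1, [0.02, 0, 0], [0, 0, 0]], [-1, [0, 0, 0], [0, 0, 0]]])

```text
t: 43.8
ee_pos: [656.6, -78.1, 138.3]
orientation: [2.287, 2.149, -0.005]
ft_force: [-3.8, -16.7, 4.5]
width: 43.8
grasp_force: 30.0
```

```bash
python3 - <<'E'
from h import *
o=ctrl.get_obs();print(o["ee_pos"],o["width"],o["ft_force"])
px,K,V=cam("wrist");T=np.eye(4);T[:3,:3]=R.from_rotvec(o["orientation"]).as_matrix();T[:3,3]=o["ee_pos"]
r=ctrl.masks_of("blank","wrist")
for x in r: print(x["score"],x["bbox"],[ray(K,V,((x["bbox"][0]+x["bbox"][2])/2,b),149)[:2] for b in (x["bbox"][1],x["bbox"][3])])
for l in("tail_tip","head_tip","cradle","tail_grip"): print(l,[(x["score"],np.round(x["xy"]),ray(K,V,x["xy"],135)[:2]) for x in ctrl.pinpoint(l,"wrist")])
E
```

```text
[656.614 -78.109 138.318] 43.76968052828764 [ -3.819 -16.699   4.532]
0.98 [287.6, 2.3, 352.5, 112.7] [array([665.935,  40.413]), array([663.109,  -6.111])]
tail_tip []
head_tip []
cradle []
tail_grip [(0.94, array([317., 257.]), array([656.343, -88.887]))]
```

Request:
apply_moves(targets=[[-1, [0.02, 0, 0], [0, 0, 0]], [-1, [0.02, 0, 0], [0, 0, 0]], [-1, [0.02, 0, 0], [0, 0, 0]], [-1, [0, 0, 0], [0, 0, 0]]])

```text
t: 44.6
ee_pos: [656.7, -76.9, 138.2]
orientation: [2.285, 2.148, -0.008]
ft_force: [-4.2, -23.2, 3.7]
width: 44.4
grasp_force: 30.0
```

Request:
apply_moves(targets=[[-1, [0.02, 0, 0], [0, 0, 0]], [-1, [0.02, 0, 0], [0, 0, 0]], [-1, [0.02, 0, 0], [0, 0, 0]], [-1, [0, 0, 0], [0, 0, 0]], [-1, [0, 0, 0], [0, 0, 0]]])

```text
t: 45.22
ee_pos: [656.8, -75.2, 138.2]
orientation: [2.285, 2.147, -0.01]
ft_force: [-5.7, -28.8, 4.1]
width: 44.1
grasp_force: 30.0
```

Request:
apply_moves(targets=[[-1, [0.02, 0, 0], [0, 0, 0]], [-1, [0.02, 0, 0], [0, 0, 0]], [-1, [0.02, 0, 0], [0, 0, 0]], [-1, [0, 0, 0], [0, 0, 0]], [-1, [0, 0, 0], [0, 0, 0]]])

```text
t: 45.85
ee_pos: [657.0, -71.9, 138.1]
orientation: [2.285, 2.147, -0.01]
ft_force: [-4.3, -29.0, 2.8]
width: 43.7
grasp_force: 30.0
```

```bash
python3 - <<'E'
from h import *
o=ctrl.get_obs();print(o["ee_pos"],o["width"],o["ft_force"])
px,K,V=cam("wrist")
for l,zs in(("blank",(149,)),("tailstock",(176,))):
  for x in ctrl.masks_of(l,"wrist")[:1]: print(l,x["score"],x["bbox"],[ray(K,V,((x["bbox"][0]+x["bbox"][2])/2,b),zs[0])[:2] for b in (x["bbox"][1],x["bbox"][3])])
c=px[:,315:325].astype(int).sum(2).mean(1); print([int(k) for k in np.where(np.abs(np.diff(c))>25)[0]])
E
```

```text
[656.97  -71.941 138.109] 43.72991219307453 [ -4.304 -28.979   2.809]
blank 0.79 [287.9, 2.4, 352.5, 124.8] [array([666.341,  46.377]), array([663.196,  -5.532])]
tailstock 0.68 [264.8, 122.6, 438.0, 358.0] [array([675.456,  -4.443]), array([ 671.771, -118.542])]
[122, 123, 124, 131, 132, 138, 139, 140, 207, 208, 290, 294, 297, 317, 318, 320, 333, 334, 335, 336, 354, 358, 359, 369, 370]
```

Request:
apply_moves(targets=[[0.6, [0, 0, 0], [0, 0, 0]], [0.6, [0, 0, 0], [0, 0, 0]], [0.6, [0, 0, 0], [0, 0, 0]], [0.6, [0, 0, -0.6], [0, 0, 0]], [0.6, [0, 0, -0.9], [0, 0, 0]], [0.6, [0.4, 0, -0.9], [0, 0, 0]], [0.6, [0.4, 0, -0.3], [0, 0, 0]], [0.6, [0, 0, 0], [0, 0, 0]]])

```text
t: 47.0
ee_pos: [660.3, -23.5, 272.6]
orientation: [2.285, 2.154, 0.002]
ft_force: [-0.4, -0.4, -1.0]
width: 69.9
grasp_force: 0.0
```

```bash
python3 - <<'E'
from h import *
o=ctrl.get_obs();print(o["ee_pos"],o["width"],o["ft_force"]);px,K,V=cam("wrist")
for x in ctrl.masks_of("blank","wrist")[:2]: print(x["score"],x["bbox"],[ray(K,V,((x["bbox"][0]+x["bbox"][2])/2,b),149)[:2] for b in (x["bbox"][1],x["bbox"][3])],axis(x["region"],K,V,149))
c=px[:,314:322].astype(int).sum(2).mean(1)
for k in np.where(np.abs(np.diff(c))>15)[0]: print(int(k),c[k:k+2].round(),ray(K,V,(318,k+.5),147)[1].round(1),end="; ")
print()
for l,z in(("head_tip",135),("tail_tip",135),("tail_grip",156),("cradle",119)): print(l,[(x["score"],np.round(x["xy"]),ray(K,V,x["xy"],z)[:2]) for x in ctrl.pinpoint(l,"wrist")])
E
```

```text
[660.255 -23.53  272.645] 69.89002754675987 [-0.405 -0.379 -0.976]
0.71 [300.9, 2.4, 336.3, 172.0] [array([671.503, 137.892]), array([663.091,  -4.905])] (array([668.126,  67.335]), 144.97520446777344, 29.507152557373047, 86.23880004882812)
2 [111. 136.] 138.5; 3 [136. 159.] 137.7; 171 [148. 172.] -4.7; 172 [172. 250.] -5.7; 173 [250. 295.] -6.7; 175 [295. 345.] -8.7; 176 [345. 496.] -9.6; 179 [501. 482.] -12.6; 180 [482. 403.] -13.6; 181 [403. 451.] -14.6; 214 [450. 415.] -48.3; 215 [415. 153.] -49.4; 216 [153.  98.] -50.4; 279 [ 94. 170.] -121.2; 280 [170. 292.] -122.4; 286 [280. 199.] -129.6; 287 [199. 104.] -130.8; 289 [107. 140.] -133.2; 290 [140. 176.] -134.4; 294 [206. 230.] -139.3; 295 [230. 256.] -140.6; 297 [245. 210.] -143.0; 299 [225. 244.] -145.5; 317 [220. 185.] -168.3; 318 [185. 209.] -169.5; 320 [200. 154.] -172.1; 321 [154. 231.] -173.4; 322 [231. 330.] -174.7; 330 [333. 358.] -185.2; 331 [358. 413.] -186.5; 332 [413. 429.] -187.9; 333 [429. 477.] -189.2; 344 [471. 404.] -204.0; 345 [404. 221.] -205.3; 346 [221. 203.] -206.7; 354 [215. 234.] -217.7; 355 [234. 287.] -219.1; 357 [278. 262.] -221.9; 359 [270. 286.] -224.7; 365 [284. 249.] -233.2; 366 [249. 192.] -234.6; 367 [192. 169.] -236.0; 369 [160. 122.] -238.9; 370 [122.  85.] -240.3; 
head_tip []
tail_tip []
tail_grip [(0.68, array([314., 248.]), array([654.011, -80.266]))]
cradle [(0.3, array([187., 130.]), array([531.218,  40.65 ]))]
```

Request:
apply_moves(targets=[[0.6, [0.6, 0, 0], [0, 0, 0]], [0.6, [0.7, 0, 0], [0, 0, 0]], [0.6, [0, 0, 0], [0, 0, 0]], [0.6, [0, 0, 0], [0, 0, 0]]])

```text
t: 47.8
ee_pos: [663.7, 38.9, 271.5]
orientation: [-2.288, -2.152, 0.002]
ft_force: [0.6, 0.1, -1.0]
width: 70.0
grasp_force: 0.0
```

```bash
python3 - <<'E'
from h import *
o=ctrl.get_obs();print(o["ee_pos"]);px,K,V=cam("wrist")
for x in ctrl.masks_of("blank","wrist")[:2]: print(x["score"],x["bbox"],[ray(K,V,((x["bbox"][0]+x["bbox"][2])/2,b),149)[:2] for b in (x["bbox"][1],x["bbox"][3])],axis(x["region"],K,V,149))
c=px[:,316:321].astype(int).sum(2).mean(1)
for k in np.where(np.abs(np.diff(c))>12)[0]:
  if k<270: print(int(k),c[k:k+2].round(),ray(K,V,(318,k+.5),147)[1].round(1),end="; ")
print(); print([ (l,x["score"],x["bbox"]) for l in("handle1",) for x in ctrl.masks_of(l,"wrist")])
pts(("wrist","scene"),(("pedal_pad",64),)); pts(("top","wrist"),(("pedal_pad",64),))
look(("top",),("pedal","handle1"),30)
E
```

```text
[663.72   38.918 271.536]
0.86 [301.7, 74.8, 335.9, 235.7] [array([671.792, 143.996]), array([662.515,  -7.493])] (array([668.322,  69.418]), 150.61158752441406, 31.365266799926758, 86.35115051269531)
0.67 [405.6, 239.0, 425.6, 262.4] [array([760.346, -17.112]), array([760.969, -43.356])] (array([760.402, -26.987]), 34.831241607666016, 5.039473533630371, -48.44751739501953)
9 [75. 63.] 195.3; 19 [57. 42.] 187.8; 30 [49. 67.] 179.5; 31 [ 67. 190.] 178.7; 32 [190. 307.] 177.9; 47 [316. 301.] 166.3; 48 [301. 246.] 165.5; 49 [246. 171.] 164.7; 50 [171. 158.] 163.9; 64 [147. 125.] 152.7; 65 [125. 198.] 151.9; 66 [198. 267.] 151.1; 73 [259. 244.] 145.4; 74 [244. 140.] 144.5; 75 [140. 105.] 143.7; 81 [105. 119.] 138.7; 82 [119. 158.] 137.9; 226 [160. 147.] 1.7; 232 [151. 169.] -4.8; 233 [169. 251.] -5.9; 234 [251. 307.] -7.0; 235 [307. 353.] -8.0; 236 [353. 506.] -9.1; 239 [513. 482.] -12.4; 240 [482. 388.] -13.5; 241 [388. 454.] -14.6; 
[('handle1', 0.85, [40.6, 67.2, 83.1, 160.1])]
scene pedal_pad 0.8 [229. 256.] [ 424.718 -380.439]
scene pedal_pad 0.39 [357. 155.] [468.562 372.089]
top pedal_pad 0.74 [483. 153.] [ 632.387 -446.219]
top pedal_pad 0.61 [460. 224.] [ 431.464 -377.487]
top pedal 0.75 [438 195 478 236] [ 452.4 -379.2] L121 W97 ang 4.2 bgr [39. 47. 53.]
top handle1 0.9 [163 267 205 285] [279.9 424.2] L124 W28 ang 77.8 bgr [95. 73. 74.]
top handle1 0.66 [217 191 228 232] [469.9 319.4] L116 W26 ang 3.2 bgr [65. 77. 92.]
top handle1 0.65 [186 203 192 237] [444.7 422.3] L114 W27 ang 3.8 bgr [52. 69. 87.]
top handle1 0.62 [498 184 514 227] [ 493.  -521.4] L121 W32 ang -8.5 bgr [79. 55. 53.]
```

Numbers fit a fully home blank: 8–9 mm of cone shows at each end. Next I'll go to the pedal, keeping high.

Request:
apply_moves(targets=[[-1, [0, 0, 0], [0, 0, 0.114]], [-1, [0, 0, 0], [0, 0, 0.114]], [-1, [0, 0, 0], [0, 0, 0.114]], [-1, [0, 0, 0], [0, 0, 0.114]], [-1, [0, 0, 0], [0, 0, 0.114]], [-1, [0, 0, 0], [0, 0, 0.114]], [-1, [0, 0, 0], [0, 0, 0.114]], [-1, [0, 0, 0], [0, 0, 0.114]]])

```text
t: 49.5
ee_pos: [663.9, 39.7, 272.2]
orientation: [3.14, 0.111, 0.0]
ft_force: [0.9, 0.1, 0.1]
width: 0.2
grasp_force: 0.0
```

Request:
apply_moves(targets=[[-1, [-0.6, 0.78, 0], [0, 0, 0]], [-1, [-0.6, 0.78, 0], [0, 0, 0]], [-1, [-0.6, 0.78, 0], [0, 0, 0]], [-1, [-0.6, 0.78, 0], [0, 0, 0]], [-1, [-0.6, 0.78, 0], [0, 0, 0]], [-1, [-0.6, 0.78, 0], [0, 0, 0]], [-1, [-0.6, 0.78, 0], [0, 0, 0]], [-1, [-0.6, 0.78, 0], [0, 0, 0]]])

```text
t: 50.5
ee_pos: [447.7, -291.1, 272.4]
orientation: [3.139, 0.121, 0.001]
ft_force: [0.9, -0.1, 0.2]
width: 0.4
grasp_force: 0.0
```

Request:
apply_moves(targets=[[-1, [-0.6, 0.78, 0], [0, 0, 0]], [-1, [-0.6, 0.78, 0], [0, 0, 0]], [-1, [0, 0, 0], [0, 0, 0]], [-1, [0, 0, 0], [0, 0, 0]]])

```text
t: 51.0
ee_pos: [394.8, -372.0, 272.2]
orientation: [-3.139, -0.119, -0.0]
ft_force: [-0.3, -0.5, -0.1]
width: 0.6
grasp_force: 0.0
```

```bash
python3 - <<'E'
from h import *
o=ctrl.get_obs();print(o["ee_pos"],o["width"])
pts(("wrist","top","scene"),(("pedal_pad",64),("pedal_pad",55)))
look(("wrist",),("pedal",),60)
look(("top",),("handle1","blank"),15)
go(415,-374,90,4)
E
```

```text
[ 394.777 -371.988  272.169] 0.6228677594517824
wrist pedal_pad 0.75 [322. 159.] [ 416.967 -376.563]
wrist pedal_pad 0.75 [322. 159.] [ 415.74 -376.78]
top pedal_pad 0.65 [460. 225.] [ 428.624 -378.293]
top pedal_pad 0.65 [460. 225.] [ 428.382 -380.595]
scene pedal_pad 0.92 [229. 259.] [ 432.422 -387.62 ]
scene pedal_pad 0.92 [229. 259.] [ 425.688 -381.483]
wrist pedal 0.7 [286  82 366 180] [ 450.4 -376.1] L116 W95 ang 1.9 bgr [47. 48. 47.]
top handle1 0.87 [217 194 225 231] [470.1 323.2] L118 W26 ang 3.2 bgr [65. 77. 93.]
top handle1 0.79 [195 193 207 233] [471.5 380.5] L120 W33 ang 0.8 bgr [50. 50. 68.]
top handle1 0.77 [261 251 302 265] [325.8 138. ] L120 W27 ang 87.9 bgr [101.  69.  66.]
top handle1 0.69 [185 201 192 242] [444.8 426.6] L115 W27 ang 6.0 bgr [52. 70. 90.]
top handle1 0.66 [162 269 203 284] [277.1 429. ] L122 W25 ang 75.6 bgr [99. 70. 70.]
top handle1 0.66 [498 180 511 225] [ 494.2 -525.6] L122 W31 ang -9.2 bgr [103.  69.  63.]
top blank 0.76 [273 134 333 147] [687.5  83.1] L167 W39 ang 85.4 bgr [39. 50. 64.]
yaw0 4.4 turn 0.004 shift [0.403 0.064 3.643] tilt [-0.  0. -1.]
```

Handle2 seems to have been nudged inside the tray: it was at x≈467 and is now at about 445. I'll check it before touching the pedal.

Request:
apply_moves(targets=[[-1, [0.13, -0.957, 0], [0, 0, 0]], [-1, [0.13, -0.957, 0], [0, 0, 0]], [-1, [0.13, -0.957, 0], [0, 0, 0]], [-1, [0.13, -0.957, 0], [0, 0, 0]], [-1, [0.13, -0.957, 0], [0, 0, 0]], [-1, [0.13, -0.957, 0], [0, 0, 0]], [-1, [0.13, -0.957, 0], [0, 0, 0]], [-1, [0.13, -0.957, 0], [0, 0, 0]]])

```text
t: 52.7
ee_pos: [417.2, 14.9, 272.5]
orientation: [3.139, 0.12, 0.001]
ft_force: [0.7, -0.6, -0.6]
width: 0.4
grasp_force: 0.0
```

Request:
apply_moves(targets=[[-1, [0.13, -0.957, 0], [0, 0, 0]], [-1, [0.13, -0.957, 0], [0, 0, 0]], [-1, [0.13, -0.957, 0], [0, 0, 0]], [-1, [0.13, -0.957, 0], [0, 0, 0]], [-1, [0.13, -0.957, 0], [0, 0, 0]], [-1, [0.13, -0.957, 0], [0, 0, 0]], [-1, [0.13, -0.957, 0], [0, 0, 0]], [-1, [0.13, -0.957, 0], [0, 0, 0]]])

```text
t: 53.7
ee_pos: [439.7, 400.7, 272.2]
orientation: [-3.139, -0.121, -0.0]
ft_force: [0.1, -0.2, -0.9]
width: 0.6
grasp_force: 0.0
```

Request:
apply_moves(targets=[[-1, [0, 0, 0], [0, 0, 0]], [-1, [0, 0, 0], [0, 0, 0]]])

```text
t: 53.95
ee_pos: [439.4, 398.5, 271.8]
orientation: [3.138, 0.121, -0.001]
ft_force: [-0.4, -0.0, 0.2]
width: 0.2
grasp_force: 0.0
```

```bash
python3 - <<'E'
from h import *
print(ctrl.get_obs()["ee_pos"])
px,K,V=look(("wrist",),("handle1",),17)
print("at floor/rim"); look(("wrist",),("tray",),35); look(("wrist",),("tray",),0)
h=cv2.cvtColor(px,cv2.COLOR_BGR2HSV);mk=cv2.inRange(h,(100,120,40),(130,255,255));n,L,S,C=cv2.connectedComponentsWithStats(mk)
k=1+np.argmax(S[1:,4]);print(S[k],axis(L==k,K,V,35))
cv2.imwrite("pics/w20.png",px)
E
```

```text
[439.391 398.472 271.763]
wrist handle1 0.89 [446 246 526 275] [325.4 135.7] L132 W27 ang 84.6 bgr [118.  58.  28.]
wrist handle1 0.84 [290 123 308 210] [442.1 423.7] L121 W26 ang 3.9 bgr [ 53.  86. 117.]
wrist handle1 0.66 [366 107 390 197] [469.4 319.6] L121 W26 ang 3.1 bgr [ 75. 101. 124.]
wrist handle1 0.56 [324 105 345 193] [468.  375.4] L120 W26 ang 2.3 bgr [29. 37. 76.]
wrist handle1 0.44 [254 252 271 259] [301.3 469.5] L24 W8 ang -85.7 bgr [98. 49. 25.]
at floor/rim
wrist tray 0.77 [257  82 422 215] [467.3 373.4] L209 W169 ang -86.7 bgr [127.  67.  33.]
wrist tray 0.85 [254  82 422 217] [463.8 370.5] L228 W185 ang -86.7 bgr [127.  67.  34.]
[  256    83   167   132 15500] (array([467.452, 373.787]), 207.6959686279297, 168.4673309326172, -86.72932839393616)
```

```bash
python3 - <<'E'
from h import *
px,K,V=cam("wrist")
for c in(299,303): print([ (r,px[r,c].tolist()) for r in range(192,222,2)])
# expected rows: inner wall top edge (z35) / inner floor edge (z5) at tray x=-80, handle end at floor (z=5..29)
ty=50;cen=np.array([467.4,373.6]);a=np.radians(3.3)
for tx,z in((-80,35),(-85,35),(-80,5),(-81,29),(-81,5)):
    p=cen+[tx*np.cos(a)-ty*np.sin(a),tx*np.sin(a)+ty*np.cos(a)];print(tx,z,proj(K,V,[*p,z]))
for x in ctrl.masks_of("handle1","wrist"):
    m=x["region"]; r=np.where(m.any(1))[0]
    if len(r)>60: print(x["bbox"],"top w",m[r[4]:r[12]].sum(1).mean(),"bottom w",m[r[-12]:r[-4]].sum(1).mean())
E
```

```text
[(192, [52, 83, 122]), (194, [52, 85, 123]), (196, [50, 84, 121]), (198, [50, 82, 121]), (200, [47, 80, 120]), (202, [52, 83, 121]), (204, [49, 82, 118]), (206, [53, 86, 122]), (208, [53, 83, 117]), (210, [106, 52, 25]), (212, [160, 83, 39]), (214, [65, 95, 110]), (216, [116, 166, 196]), (218, [108, 157, 184]), (220, [109, 156, 185])]
[(192, [29, 52, 75]), (194, [31, 49, 72]), (196, [30, 52, 75]), (198, [30, 50, 74]), (200, [32, 53, 75]), (202, [29, 51, 74]), (204, [34, 53, 76]), (206, [32, 52, 75]), (208, [36, 49, 69]), (210, [103, 51, 18]), (212, [161, 83, 39]), (214, [81, 101, 113]), (216, [117, 168, 198]), (218, [110, 158, 186]), (220, [108, 156, 183])]
-80 35 [299.089 210.453]
-85 35 [299.085 213.88 ]
-80 5 [300.295 204.345]
-81 29 [299.342 209.843]
-81 5 [300.293 204.992]
[327.0, 104.4, 344.9, 196.1] top w 17.875 bottom w 17.0
[364.6, 106.5, 388.0, 197.0] top w 19.625 bottom w 17.875
[289.2, 122.5, 310.3, 210.0] top w 18.5 bottom w 17.0
```

Handle2 lies flat inside the tray: the near rim shows clear at rows 210–213 and the handle's width matches the others. Now back to the pedal.

Request:
apply_moves(targets=[[-1, [-0.1, 0.963, 0], [0, 0, 0]], [-1, [-0.1, 0.963, 0], [0, 0, 0]], [-1, [-0.1, 0.963, 0], [0, 0, 0]], [-1, [-0.1, 0.963, 0], [0, 0, 0]], [-1, [-0.1, 0.963, 0], [0, 0, 0]], [-1, [-0.1, 0.963, 0], [0, 0, 0]], [-1, [-0.1, 0.963, 0], [0, 0, 0]], [-1, [-0.1, 0.963, 0], [0, 0, 0]]])

```text
t: 55.35
ee_pos: [429.2, 10.3, 272.5]
orientation: [3.139, 0.12, 0.001]
ft_force: [0.6, -0.4, 0.7]
width: 0.6
grasp_force: 0.0
```

Request:
apply_moves(targets=[[-1, [-0.11, 0.963, 0], [0, 0, 0]], [-1, [-0.11, 0.963, 0], [0, 0, 0]], [-1, [-0.11, 0.963, 0], [0, 0, 0]], [-1, [-0.11, 0.963, 0], [0, 0, 0]], [-1, [-0.11, 0.963, 0], [0, 0, 0]], [-1, [-0.11, 0.963, 0], [0, 0, 0]], [-1, [-0.11, 0.963, 0], [0, 0, 0]], [-1, [-0.11, 0.963, 0], [0, 0, 0]]])

```text
t: 56.35
ee_pos: [414.6, -377.3, 272.3]
orientation: [3.139, 0.12, 0.001]
ft_force: [0.7, 0.4, 0.5]
width: 0.6
grasp_force: 0.0
```

Request:
apply_moves(targets=[[-1, [0, 0, 0.8], [0, 0, 0]], [-1, [0, 0, 0.8], [0, 0, 0]], [-1, [0, 0, 0.8], [0, 0, 0]], [-1, [0, 0, 0.3], [0, 0, 0]], [-1, [0, 0, 0], [0, 0, 0]]])

```text
t: 56.98
ee_pos: [414.8, -375.4, 136.8]
orientation: [-3.138, -0.12, 0.002]
ft_force: [-0.1, -0.7, 0.3]
width: 0.6
grasp_force: 0.0
```

```bash
python3 - <<'E'
from h import *
pts(("wrist","top"),(("pedal_pad",64),)); look(("wrist",),("pedal",),60)
look(("top",),("blank",),135)
go(416,-376,70,4)
print(ctrl.get_obs()["ee_pos"])
E
```

```text
wrist pedal_pad 0.88 [318. 203.] [ 419.834 -375.86 ]
top pedal_pad 0.91 [459. 225.] [ 426.636 -375.718]
wrist pedal 0.81 [259  86 381 234] [ 450.4 -376.2] L117 W96 ang 1.8 bgr [52. 53. 51.]
top blank 0.7 [272 132 328 146] [668.1  73.2] L152 W35 ang 86.5 bgr [39. 49. 64.]
yaw0 4.4 turn 0.004 shift [0.011 0.003 1.361] tilt [ 0.001 -0.001 -1.   ]
[ 415.384 -375.799  138.049]
```

Request:
apply_moves(targets=[[-1, [0.04, 0, 0.7], [0, 0, 0]], [-1, [0, 0, 0.6], [0, 0, 0]], [-1, [0, 0, 0.15], [0, 0, 0]], [-1, [0, 0, 0.15], [0, 0, 0]], [-1, [0, 0, 0.12], [0, 0, 0]], [-1, [0, 0, 0.1], [0, 0, 0]], [-1, [0, 0, 0.08], [0, 0, 0]], [-1, [0, 0, 0], [0, 0, 0]]])

```text
t: 58.38
ee_pos: [416.8, -375.8, 43.7]
orientation: [3.139, 0.121, -0.0]
ft_force: [-6.8, 1.6, 11.8]
width: 0.3
grasp_force: 6.1
```

Request:
apply_moves(targets=[[-1, [0, 0, 0.04], [0, 0, 0]], [-1, [0, 0, 0.03], [0, 0, 0]], [-1, [0, 0, 0], [0, 0, 0]]])

```text
t: 58.75
ee_pos: [416.8, -375.9, 42.9]
orientation: [3.138, 0.121, 0.0]
ft_force: [-13.0, 7.3, 41.0]
width: 0.5
grasp_force: 20.7
```

Request:
apply_moves(targets=[[-1, [0, 0, -0.04], [0, 0, 0]], [-1, [0, 0, 0], [0, 0, 0]], [-1, [0, 0, 0], [0, 0, 0]], [-1, [0, 0, 0], [0, 0, 0]], [-1, [0, 0, 0], [0, 0, 0]], [-1, [0, 0, 0], [0, 0, 0]], [-1, [0, 0, 0], [0, 0, 0]], [-1, [0, 0, 0], [0, 0, 0]]])

```text
t: 59.75
ee_pos: [416.8, -375.8, 43.3]
orientation: [3.138, 0.121, -0.0]
ft_force: [-9.1, 3.7, 25.3]
width: 0.5
grasp_force: 12.2
```

Request:
apply_moves(targets=[[-1, [0, 0, 0], [0, 0, 0]], [-1, [0, 0, 0], [0, 0, 0]], [-1, [0, 0, 0], [0, 0, 0]], [-1, [0, 0, 0], [0, 0, 0]], [-1, [0, 0, 0], [0, 0, 0]], [-1, [0, 0, 0], [0, 0, 0]]])

```text
t: 60.5
ee_pos: [416.8, -375.8, 43.3]
orientation: [3.138, 0.121, -0.0]
ft_force: [-8.5, 3.6, 25.5]
width: 0.6
grasp_force: 12.2
```

Request:
apply_moves(targets=[[-1, [0, 0, -0.3], [0, 0, 0]], [-1, [0, 0, -0.3], [0, 0, 0]], [-1, [0, 0, -0.6], [0, 0, 0]], [-1, [0, 0, -0.8], [0, 0, 0]], [-1, [0, 0, -0.8], [0, 0, 0]], [-1, [0, 0, -0.8], [0, 0, 0]], [-1, [0, 0, 0], [0, 0, 0]], [-1, [0, 0, 0], [0, 0, 0]]])

```text
t: 61.5
ee_pos: [416.6, -375.0, 220.3]
orientation: [-3.139, -0.121, 0.001]
ft_force: [0.9, -0.6, -0.8]
width: 0.5
grasp_force: 0.0
```

```bash
python3 - <<'E'
from h import *
o=ctrl.get_obs();print(o["ee_pos"],o["ft_force"])
look(("top",),("blank",),135);look(("top",),("handle1","offcut"),15)
E
```

```text
[ 416.579 -374.988  220.313] [ 0.927 -0.59  -0.8  ]
top blank 0.75 [274 135 332 148] [669.4  70.7] L153 W38 ang 85.8 bgr [40. 50. 65.]
top blank 0.63 [140 123 190 163] [630.2 441.4] L148 W40 ang -83.6 bgr [57. 61. 65.]
top handle1 0.9 [162 268 203 286] [276.7 429.9] L126 W29 ang 76.3 bgr [96. 73. 75.]
top handle1 0.65 [183 199 192 243] [443.1 427.3] L117 W27 ang 3.8 bgr [53. 69. 89.]
top handle1 0.64 [216 192 227 232] [468.5 320.2] L114 W27 ang 0.6 bgr [64. 79. 96.]
top handle1 0.6 [266 253 302 268] [323.3 135.2] L115 W24 ang 86.2 bgr [104.  65.  59.]
top handle1 0.59 [196 192 208 235] [470.1 378.6] L118 W28 ang 2.7 bgr [47. 49. 69.]
top handle1 0.51 [501 179 511 207] [ 521.6 -531.3] L65 W27 ang -9.1 bgr [105.  67.  60.]
top offcut 0.56 [310 189 321 226] [477.2  38.6] L102 W30 ang 2.3 bgr [ 71.  98. 121.]
```

The handles are away, the blank is held, and the pedal was pressed to its stop for over a second and let go. I'm handing the job in.

```bash
python3 -c "
from workcell import ctrl
print(ctrl.close_job())"
```

```text
the job is handed in; nothing more can be done
None
```

The job is handed in at about 62 s: all three handles present (handle4 was absent) are in the tray, the walnut blank measures fully home on both centres, and the pedal was pressed to its stop for over a second and let up; handle2 got nudged about 25 mm to the tray's near wall during the run but measured flat inside it.

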